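# Load a board carrier under the stage clips

### The arm

A 6-joint arm with a two-finger parallel gripper is mounted at the origin on the work surface. World frame = base frame: x ahead of the robot, y to its left, z up, the work surface at z = 0. Lengths are in m, angles in rad, forces in N, time in s.
With the tool pointing down it reaches from about 0.3 to 0.85 m from the base axis. Payload 4.2 kg.
Tool frame: the origin (TCP) lies at the centre of the arm's flange, where the gripper is bolted on; the fingertips stand robot.nose_length ahead of it and the grasp point (between the pads) lies 172 mm ahead of it (robot.nose_length is the distance from the TCP to the fingertips, in m); z points along the fingers, y is the direction in which the jaws open and shut (so a half turn about z gives the same grasp; the last joint's range is limited). The gripper opens to 91 mm and grips with 3 to 60 N. Pads are 32 mm wide; open, the fingers measure 118 mm over their backs; the gripper's body (76 mm by 178 mm) begins 60 mm behind the grasp point.
Start: joints at [-0.02, 0.32, 1.565, -0, 1.257, -0.02], TCP at [0.575, 0, 0.405] pointing down, gripper open.
Joint ranges: [-3.11, 3.11], [-0.84, 2.01], [0.21, 2.61], [-1.34, 4.49], [0.05, 2.63], [-2.56, 2.56]. Speed limits (rad/s): [2.57, 2.57, 3.14, 3.14, 3.14, 3.14].

### API

Orientations are given as [roll, pitch, yaw] about the fixed x, y, z axes, in that order (R = Rz(yaw) Ry(pitch) Rx(roll)).
In Python, from bench import robot gives the robot as it stands. The module is installed in compiled form; this text tells all that it offers.
- The arm moves only by the tool step_arm, never from a script. Its argument "series" is a list of rows, each an object with "fingers": the finger opening in m, from 0 to 0.0912; "translation": the shift along the tool's x, y, z in m, a list of three; "spin": the turn about the tool's z in degrees. A call has 1 to 20 rows; each row shifts and turns the pose as measured when the row begins, along the tool's axes as they then stand; what a row does not reach is not made up. A row lasts 1/12 s, in which the tool goes at most 41.7 mm and 7.16 degrees, less where a joint would pass 70% of its speed; a pose out of reach is approached as far as the arm can. A call is refused whole if a number of a shift passes 0.0417 or a number of a turn 7.16, either way. A call with a gripper value outside its range is refused whole. The fingers move at their own pace and stop on an object; the grip force is fixed at half the most. Time passes only in rows, so rows that do not move let the fingers close. It gives the time, the measured TCP pose, the force and the opening at its end, in the units of the state.
- robot.state(): the state, without advancing time (a new reading comes with each control period).
- robot.camera(name): name is "scene" or "side" or "wrist"; returns a dict with "color" (384x512x3 uint8, red, green, blue), "depth" (384x512 float32, m along the optical axis (not along the pixel's ray), 0 where there is no reading), "fx", "fy", "cx", "cy" (pixels), "distortion" ([k1, k2, p1, p2, k3] as OpenCV has them; the pictures are not rectified), "rvec" (rotation vector, rad) and "tvec" (3), from world to camera coordinates, as OpenCV has them. Camera axes: x right, y down, z forward; pixel columns grow to the right and rows downward; lengths in m; the calibration is good to about 2 mm. A picture is of the moment at which its call begins.
- robot.hand_in(): hands the job in, once; it reports no verdict.
The state is a dict: "time_s": time; "qpos": joint angles; "qd": joint speeds; "tau": joint torques, N m; "eef_pos": TCP position; "eef_rot": TCP orientation; "force": force on the tool from outside, world axes, zero at the start; "ft_torque": the same for the moment, N m; "grip_width": finger opening in m.
Only numpy, scipy, OpenCV 4.12 (cv2) and the standard library are available. Lean on these libraries where they do the work, as an engineer would, in place of code of your own. Each camera call takes 0.05 s, during which the arm holds its last target. There are 200 camera calls.

### The job

Put the circuit board carrier with the orange grip on the inspection stand: lay it flat on the stage in front of the two sprung clips, front rail towards them, then slide it along the stage so that both clips ride up over the rail and snap down behind it, and on until it is centred, square and fully home against the back stop. Press it home with a steady push of about 10 newtons on the stop, never above 14, then let go and leave it there. Let only the rail lift the clips, so that they are not bent, and leave everything else on the bench where it is.

Things in the scene. Friction and masses are not known exactly. Their poses are not given: they have to be found in the camera images.
- carrier_grip (a point): Centre of the orange grip post of the carrier to be loaded, 28 mm above its underside. The post is 16 mm thick along the carrier's x, 26 mm wide along y; its top is 46 mm above the underside. Axes as carrier. Gripped across the 16 mm (fingers closing along x) the carrier stays level. The tray beside the post is at most 10 mm high; nothing taller stands within 35 mm.
- carrier: Carrier to be loaded: grey tray frame 110 (x) by 80 (y) by 10 mm with a green board, about 0.16 kg. Origin: centre of its underside; x to its front rail, y left, z up; grip post at x = -45 mm. Front rail: x = 43 to 55 mm, 10 mm high, top front edge bevelled. Behind it the board's top is 4 mm above the underside, bare 15 to 36 mm either side of the middle, where the clips come down. Starts flat on the bench.
- front_l (a point): Lower edge of the carrier's front face, 35 mm left (+y) of its middle, at x = 55 mm, on the underside. Axes as carrier.
- front_r (a point): The same, 35 mm right (-y) of the middle.
- back_stop: Back stop of the fixed inspection stand: aluminium strip 94 mm wide, 9 mm high, across the stage. Origin: middle of the foot of its front face, on the stage surface (18 mm above the bench); x is the sliding direction, into the stop, y left, z up. The flat stage is 180 mm wide and begins at x = -182 mm. A camera tube and column, 0.25 m high, stand behind the stop at x = 46 mm, y = 50 to 150 mm.
- clip_l (a joint): Left (+y) stage clip, a sprung arm, in rad, growing as its foot rises (hinge to foot 50 mm): 0 at rest, about 0.05 standing on the board in the carrier, about 0.17 riding on top of the front rail. The foot presses with about 2 N on the board, 3 N on the rail. Pushing the rail under both clips takes 6 to 12 N, which drops as they snap down, 6 to 9 mm before the stop; the slide after that takes 2 to 6 N.
- clip_r (a joint): Right (-y) stage clip, a sprung arm, in rad, growing as its foot rises (hinge to foot 50 mm): 0 at rest, about 0.05 standing on the board in the carrier, about 0.17 riding on top of the front rail. The foot presses with about 2 N on the board, 3 N on the rail. Pushing the rail under both clips takes 6 to 12 N, which drops as they snap down, 6 to 9 mm before the stop; the slide after that takes 2 to 6 N.
- foot_l (a point): Foot of the left clip: lowest line of a round steel bar of 3 mm radius, 8 mm wide, 21 mm in front of the stop's face and 25 mm left (+y) of its middle, 1.5 mm above the bare stage at rest. The clip's arm runs 18 mm above the stage from here back over the stop to its hinge; a nose bent up at 30 degrees runs forward to 48 mm in front of the stop, ending 16 mm above the stage.
- foot_r (a point): Foot of the right clip: lowest line of a round steel bar of 3 mm radius, 8 mm wide, 21 mm in front of the stop's face and 25 mm right (-y) of its middle, 1.5 mm above the bare stage at rest. The clip's arm runs 18 mm above the stage from here back over the stop to its hinge; a nose bent up at 30 degrees runs forward to 48 mm in front of the stop, ending 16 mm above the stage.
- carrier_blue: A second board carrier of the same shape with a blue grip post and a blue board, not to be used. Origin at the centre of its underside, x to its front rail.
- plug_red: Loose black round cable connector with a red ring, 77 mm long, 25 mm across, lying on the bench. Leave alone.
- plug_green: The same kind of connector with a green ring. Leave alone.
- multimeter: Orange hand multimeter, 150 x 75 x 42 mm, lying face up. Leave alone.
- screwdriver: Screwdriver, 170 mm long, lying on the bench. Leave alone.
- esd_brush: Small brush, 160 mm long, lying on the bench. Leave alone.
- cleaner: White plastic bottle with a red cap, 40 mm across, 95 mm tall, standing. Leave alone.
Things that resemble listed ones, but are neither listed nor needed, are in the scene too. Leave any brown, pink or yellow look-alike of the carrier alone.

How it is judged:
By the outcome, as a careful person would: the job done as asked, in the order asked, and still so for the second after the job is handed in, with the robot touching nothing.
It also fails if it takes over 66 s, if anything falls off the work surface, if the arm or the gripper's body presses on something with over 40 N, if the wrist force passes 120 N, or if a joint passes its speed limit or range.

## Working session

There is one attempt and no reset: what is moved stays moved. The work goes in short steps, Python scripts to look and compute and a tool call to move; the robot and the scene stay as the last step left them, time stands still between calls to the robot, and variables do not carry over. Pictures are saved under pics/ and viewed, about 8 in all and at most 12, crops included, and the job is handed in when it is done.

Besides the shell and the picture viewer there is one more tool, called after "Request:" by a JSON object that holds its "method" and its "body". step_arm: Moves the arm, as the interface text tells. Its arguments: {"type":"object","properties":{"series":{"type":"array","items":{"type":"object","properties":{"fingers":{"type":"number"},"translation":{"type":"array","items":{"type":"number"}},"spin":{"type":"number"}}}}},"required":["series"]}

```bash
mkdir -p pics; cat > h.py <<'E'
import numpy as np, cv2, pickle
from bench import robot
def snap(n,f):
    c=robot.camera(n); pickle.dump(c,open(f'pics/{f}.pkl','wb'))
    cv2.imwrite(f'pics/{f}.png',c['color'][:,:,::-1]); return c
def load(f): return pickle.load(open(f'pics/{f}.pkl','rb'))
def K(c): return np.array([[c['fx'],0,c['cx']],[0,c['fy'],c['cy']],[0,0,1.]])
def ray(c,u,v):
    p=cv2.undistortPoints(np.array([[[u,v]]],float),K(c),np.array(c['distortion']))[0,0]
    R=cv2.Rodrigues(np.array(c['rvec']))[0]; o=-R.T@np.array(c['tvec']).ravel()
    return o,R.T@np.array([p[0],p[1],1.])
def atz(c,u,v,z):
    o,d=ray(c,u,v); return o+d*(z-o[2])/d[2]
def atd(c,u,v):
    o,d=ray(c,u,v); v,u=int(round(v)),int(round(u)); w=c['depth'][v-1:v+2,u-1:u+2]; w=w[w>0]
    return o+d*np.median(w) if w.size else None
def proj(c,P):
    return cv2.projectPoints(np.array(P,float).reshape(-1,1,3),np.array(c['rvec'],float),np.array(c['tvec'],float),K(c),np.array(c['distortion'],float))[0][:,0]
def crop(c,f,u0,v0,u1,v1,s):
    cv2.imwrite(f'pics/{f}.png',cv2.resize(c['color'][v0:v1,u0:u1,::-1],None,fx=s,fy=s,interpolation=cv2.INTER_CUBIC))
E
python3 - <<'E'
from h import *
a=snap('scene','s0');b=snap('side','d0')
im=np.vstack([a['color'],b['color']]); 
cv2.imwrite('pics/both0.png',cv2.resize(np.hstack([a['color'],b['color']])[:,:,::-1],(800,300)))
print(robot.state(), robot.nose_length)
for c in(a,b):print(c['fx'],c['tvec'],ray(c,256,192))
E
```

```text
{'time_s': 0.1, 'qpos': array([-1.99978955e-02,  3.20208786e-01,  1.56554090e+00, -9.09083259e-06,
        1.25740660e+00, -1.99779635e-02]), 'qd': array([ 7.24179192e-04, -2.63152832e-03, -3.16666642e-03, -1.09165171e-03,
       -1.22156042e-03,  7.88883652e-05]), 'tau': array([ 5.01049108e-04, -4.13330913e+01, -2.32510239e+01,  7.29743019e-02,
        4.21804120e-02, -4.88014211e-05]), 'eef_pos': array([5.74848137e-01, 3.76123867e-06, 4.04021408e-01]), 'eef_rot': array([-3.14002916e+00, -2.25942023e-05,  1.57077919e+00]), 'force': array([-0.3235732 ,  0.4038032 ,  0.29330022]), 'ft_torque': array([ 0.02816372, -0.01113989, -0.01287999]), 'grip_width': 0.09150165095516113} 0.1908
369.8276874598089 [-0.15822525 -0.24712435  1.37039719] (array([ 1.11281191, -0.35764755,  0.77319597]), array([-0.64488849,  0.32991613, -0.68958325]))
417.1660633937142 [-0.37240868  0.26258364  1.20676018] (array([-0.21306444, -0.73397135,  1.03913335]), array([ 0.51109082,  0.47797941, -0.71459927]))
```

View pics/s0.png

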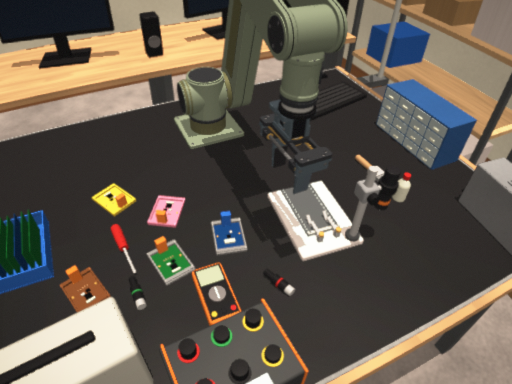

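The green-board carrier with the orange post is at about (170,260), post at (161,243). The stand is at (312,215), and its stop and clips are at the near end, around (325,232). I'll enlarge both.

```bash
python3 - <<'E'
from h import *
c=load('s0')
a=cv2.resize(c['color'][225:295,135:205,::-1],(400,400),interpolation=cv2.INTER_CUBIC)
b=cv2.resize(c['color'][165:265,260:360,::-1],(400,400),interpolation=cv2.INTER_CUBIC)
cv2.imwrite('pics/c0.png',np.hstack([a,b]))
E
```

```text
(no output)
```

View pics/c0.png

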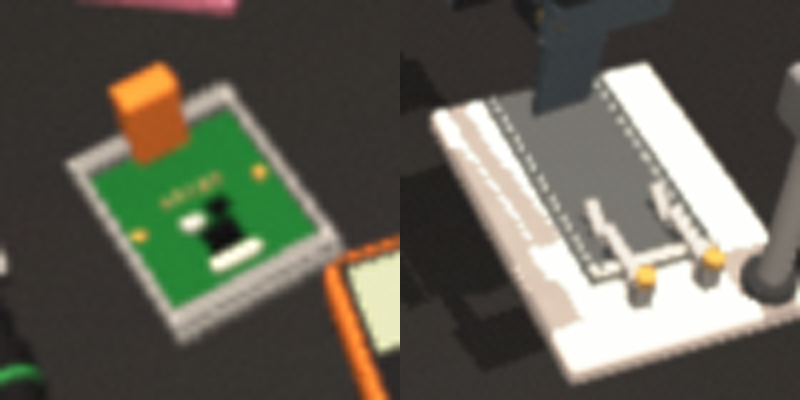

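View pics/d0.png

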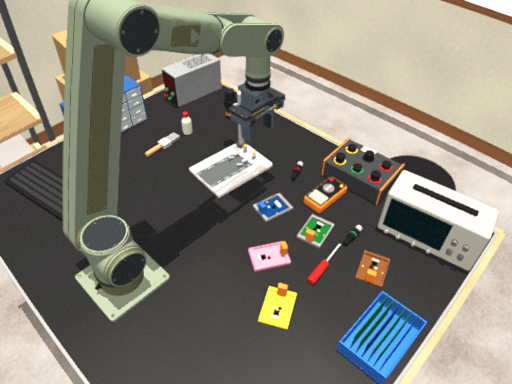

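```bash
python3 - <<'E'
from h import *
c=load('s0')
P=np.array([atz(c,135+u*.175,225+v*.175,.010) for u,v in[(70,165),(228,85),(340,238),(180,328)]])
print(P.round(3)); e=np.roll(P,-1,0)-P; print(np.linalg.norm(e,axis=1).round(4))
ctr=P.mean(0); x=(P[2]+P[3]-P[0]-P[1]); yaw=np.arctan2(x[1],x[0]); print('carrier',ctr,np.degrees(yaw), ctr[:2]-.045*np.array([np.cos(yaw),np.sin(yaw)]))
top=[atz(c,135+u*.175,225+v*.175,.046) for u,v in[(110,88),(165,64),(180,82),(124,107)]];print('posttop',np.round(top,4),np.mean(top,0))
for n,u,v,z in[('gridBL',592,275,.018),('gridBR',712,240,.018),('gridFL',490,97,.018),('gridFR',600,80,.018),('pivL',645,275,.045),('pivR',710,258,.045),('noseL',592,205,.034),('noseR',658,187,.034)]:
    print(n,atz(c,260+(u-400)*.25,165+v*.25,z).round(4),atd(c,260+(u-400)*.25,165+v*.25))
E
```

```text
[[ 0.493 -0.345  0.01 ]
 [ 0.477 -0.267  0.01 ]
 [ 0.579 -0.247  0.01 ]
 [ 0.595 -0.324  0.01 ]]
[0.0798 0.1034 0.078  0.1043]
carrier [ 0.53595446 -0.2957984   0.01      ] 11.466315155559174 [ 0.49185258 -0.30474403]
posttop [[ 0.4879 -0.3194  0.046 ]
 [ 0.4844 -0.2935  0.046 ]
 [ 0.497  -0.2902  0.046 ]
 [ 0.5007 -0.3165  0.046 ]] [ 0.49251502 -0.30488706  0.046     ]
gridBL [0.6083 0.0608 0.018 ] [0.61091148 0.05861723 0.02185717]
gridBR [0.6159 0.1524 0.018 ] [0.61936276 0.1488496  0.02332359]
gridFL [0.428  0.0813 0.018 ] [ 0.41028794  0.09269676 -0.00155017]
gridFR [0.4454 0.1672 0.018 ] [0.44540091 0.16717898 0.0179654 ]
pivL [0.6406 0.0771 0.045 ] [0.64195973 0.07585472 0.04710562]
pivR [0.6461 0.124  0.045 ] [0.64828584 0.12177975 0.04837456]
noseL [0.5657 0.0843 0.034 ] [0.56469116 0.0851218  0.03269578]
noseR [0.57   0.1352 0.034 ] [0.56844561 0.13664166 0.03185569]
```

Request:
{"method": "step_arm", "body": {"series": [{"fingers":0.0912,"translation":[-0.03,-0.008,0],"spin":0},{"fingers":0.0912,"translation":[-0.03,-0.008,0],"spin":0},{"fingers":0.0912,"translation":[-0.03,-0.008,0],"spin":0},{"fingers":0.0912,"translation":[-0.03,-0.008,0],"spin":0},{"fingers":0.0912,"translation":[-0.03,-0.008,0],"spin":0},{"fingers":0.0912,"translation":[-0.03,-0.008,0],"spin":0},{"fingers":0.07,"translation":[-0.03,-0.008,0],"spin":0},{"fingers":0.06,"translation":[-0.03,-0.008,0],"spin":0},{"fingers":0.06,"translation":[-0.03,-0.008,0.01],"spin":0},{"fingers":0.06,"translation":[-0.03,-0.008,0.01],"spin":0},{"fingers":0.06,"translation":[0,0,0.02],"spin":-4},{"fingers":0.06,"translation":[0,0,0.02],"spin":-4},{"fingers":0.06,"translation":[0,0,0.02],"spin":-4},{"fingers":0.06,"translation":[0,0,0],"spin":0},{"fingers":0.06,"translation":[0,0,0],"spin":0}]}}

```text
time_s: 1.35
eef_pos: [0.4899, -0.3143, 0.3149]
eef_rot: [-3.133, -0.005, 1.79]
force: [0.1, -0.3, 0.8]
grip_width: 0.0601
```

```bash
python3 - <<'E'
from h import *
s=robot.state();print(s['eef_pos'],np.degrees(s['eef_rot']),s['force'],s['time_s'])
c=snap('wrist','w1'); cv2.imwrite('pics/w1b.png',cv2.resize(c['color'][:,:,::-1],(768,576)))
P=[[.492,-.305,.046],[.536,-.296,.01]];print(proj(c,P))
E
```

```text
[ 0.48989051 -0.31432926  0.3149345 ] [-179.53053465   -0.28139003  102.5356019 ] [ 0.10231631 -0.32066178  0.79625428] 1.35
[[260.75534312 192.53920176]
 [301.44009874 185.50281169]]
```

View pics/w1b.png

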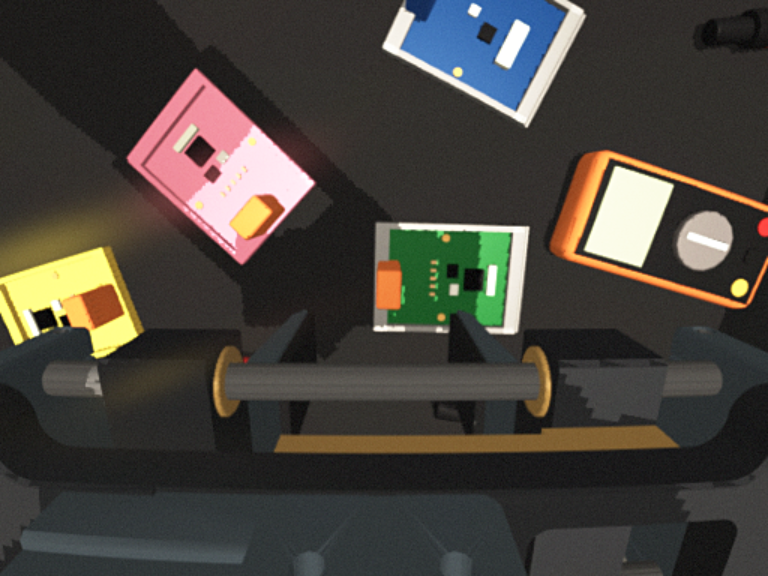

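The wrist view shows the carrier, with tray corners at (376,222), (528,227), (519,333) and (374,331) and the post at (375–403, 262–310) in the enlarged picture.

```bash
python3 - <<'E'
from h import *
c=load('w1')
P=np.array([atz(c,u/1.5,v/1.5,.010) for u,v in[(374,331),(376,222),(528,227),(519,333)]])
print(P.round(4)); e=np.roll(P,-1,0)-P; print(np.linalg.norm(e,axis=1).round(4),np.degrees(np.arctan2(e[:,1],e[:,0])).round(2))
ctr=P.mean(0);print(ctr); print(ray(c,256,192))
crop(c,'w1c',235,135,365,235,6)
E
```

```text
[[ 0.4892 -0.3481  0.01  ]
 [ 0.4733 -0.2686  0.01  ]
 [ 0.5791 -0.2482  0.01  ]
 [ 0.5965 -0.3257  0.01  ]]
[0.081  0.1077 0.0795 0.1096] [ 101.32   10.95  -77.37 -168.23]
[ 0.534534   -0.29764058  0.01      ]
(array([ 0.47473163, -0.24665035,  0.29513314]), array([ 0.04958469, -0.2295509 , -0.97208543]))
```

View pics/w1c.png

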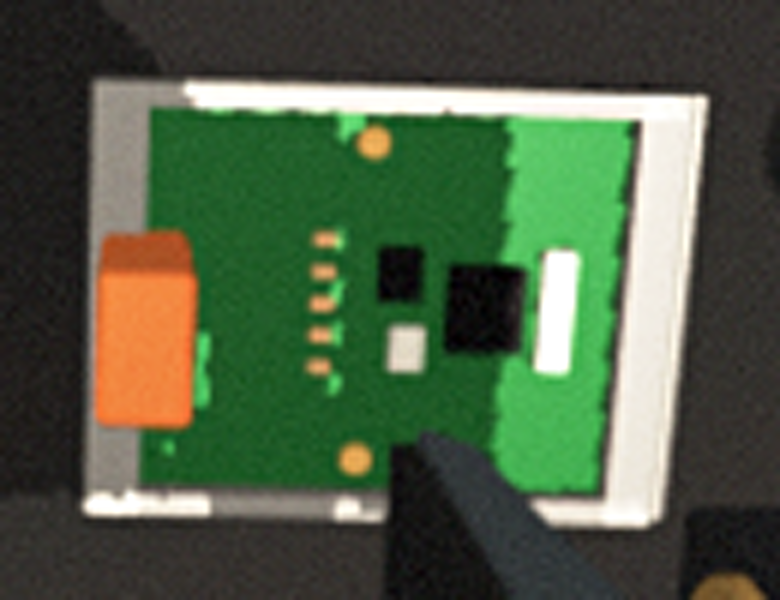

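```bash
python3 - <<'E'
from h import *
c=load('w1');f=lambda L,z:np.array([atz(c,235+u/6-.4,135+v/6-.4,z) for u,v in L])
T=f([(95,425),(100,272),(194,272),(192,428)],.046)
P=f([(85,512),(94,82),(708,98),(662,524)],.010)
for Q in(T,P):
    e=np.roll(Q,-1,0)-Q; print(Q.mean(0).round(4),np.linalg.norm(e,axis=1).round(4),np.degrees(np.arctan2(e[:,1],e[:,0])).round(2))
y=np.radians(11.5);R=np.array([np.cos(y),np.sin(y)])
print('post from tray',P.mean(0)[:2]-.045*R)
s=robot.state();d=T.mean(0)[:2]-s['eef_pos'][:2];Y=s['eef_rot'][2]
print('tool x,y',d@[np.cos(Y),np.sin(Y)],d@[np.sin(Y),-np.cos(Y)])
E
```

```text
[ 0.4903 -0.3058  0.046 ] [0.0252 0.0148 0.0257 0.0157] [ 100.57   12.66  -77.5  -169.15]
[ 0.5341 -0.2975  0.01  ] [0.0799 0.1087 0.0798 0.109 ] [ 101.15   11.34  -78.69 -168.65]
post from tray [ 0.48996844 -0.3064342 ]
tool x,y 0.008001488304784019 0.002265454388212705
```

Request:
{"method": "step_arm", "body": {"series": [{"fingers":0.06,"translation":[0.004,0.001,0.02],"spin":1.1},{"fingers":0.06,"translation":[0.004,0.001,0.02],"spin":0},{"fingers":0.06,"translation":[0,0,0.02],"spin":0},{"fingers":0.06,"translation":[0,0,0.015],"spin":0},{"fingers":0.06,"translation":[0,0,0.005],"spin":0},{"fingers":0.06,"translation":[0,0,0],"spin":0}]}}

```text
time_s: 1.9
eef_pos: [0.4935, -0.3056, 0.2412]
eef_rot: [3.138, 0.006, 1.764]
force: [0.3, -0.4, 0.2]
grip_width: 0.0599
```

```bash
python3 - <<'E'
from h import *
s=robot.state();print(s['eef_pos'],np.degrees(s['eef_rot']),s['force'],s['time_s'])
d=np.array([.4902,-.306])-s['eef_pos'][:2];Y=s['eef_rot'][2]
print('tool x,y',d@[np.cos(Y),np.sin(Y)],d@[np.sin(Y),-np.cos(Y)])
E
```

```text
[ 0.49346153 -0.30563949  0.24115565] [179.80238878   0.36465662 101.08855749] [ 0.25658857 -0.44087903  0.18576042] 1.9
tool x,y 0.00027350086700103957 -0.0032699744851382067
```

Request:
{"method": "step_arm", "body": {"series": [{"fingers":0.06,"translation":[0,-0.003,0.012],"spin":-0.3},{"fingers":0.06,"translation":[0,0,0.012],"spin":0},{"fingers":0.06,"translation":[0,0,0.009],"spin":0},{"fingers":0.06,"translation":[0,0,0.004],"spin":0},{"fingers":0.06,"translation":[0,0,0],"spin":0}]}}

```text
time_s: 2.32
eef_pos: [0.4939, -0.3075, 0.21]
eef_rot: [3.129, 0.016, 1.768]
force: [0.4, -0.5, 0.4]
grip_width: 0.0598
```

```bash
python3 - <<'E'
from h import *
s=robot.state();print(s['eef_pos'],np.degrees(s['eef_rot']),s['force'],s['time_s'])
d=np.array([.4902,-.306])-s['eef_pos'][:2];Y=s['eef_rot'][2]
print('tool x,y',d@[np.cos(Y),np.sin(Y)],d@[np.sin(Y),-np.cos(Y)])
E
```

```text
[ 0.49391754 -0.30749844  0.21002959] [179.25937334   0.88874129 101.32421519] [ 0.35829768 -0.54399052  0.38603142] 2.3167
tool x,y 0.0021992424071076238 -0.003350932613811237
```

Request:
{"method": "step_arm", "body": {"series": [{"fingers":0.06,"translation":[0,0,0],"spin":0},{"fingers":0.06,"translation":[0,0,0],"spin":0},{"fingers":0.06,"translation":[0,0,0],"spin":0},{"fingers":0.06,"translation":[0,0,0],"spin":0}]}}

```text
time_s: 2.65
eef_pos: [0.4949, -0.308, 0.2127]
eef_rot: [3.125, 0.019, 1.768]
force: [0.3, -0.0, 0.2]
grip_width: 0.06
```

```bash
cat >> h.py <<'E'
from scipy.spatial.transform import Rotation as Ro
def rep(target=None):
    s=robot.state();p=s['eef_pos'];r=np.degrees(s['eef_rot']);R=Ro.from_euler('xyz',s['eef_rot']).as_matrix()
    print('t',s['time_s'],'pos',p.round(4),'rot',r.round(2),'F',s['force'].round(2),'g',round(s['grip_width'],4))
    g=p+.172*R[:,2]; print('grasp pt',g.round(4),'qd',s['qd'].round(3))
    if target is not None: print('tool move',(R.T@(np.array(target)-g)).round(4))
    return s
E
python3 -c "
from h import *;rep([.4902,-.306,.033])"
```

```text
t 2.65 pos [ 0.4949 -0.308   0.2127] rot [179.07   1.07 101.31] F [ 0.27 -0.03  0.22] g 0.06
grasp pt [ 0.4983 -0.3106  0.0408] qd [-0.001 -0.007 -0.006 -0.     0.004  0.002]
tool move [ 0.0063 -0.0072  0.0075]
```

Request:
{"method": "step_arm", "body": {"series": [{"fingers":0.06,"translation":[0,0,-0.02],"spin":0},{"fingers":0.06,"translation":[0,0,-0.02],"spin":0},{"fingers":0.06,"translation":[0,0,-0.02],"spin":0},{"fingers":0.06,"translation":[0,0,-0.02],"spin":0}]}}

```text
time_s: 2.98
eef_pos: [0.4923, -0.3061, 0.2917]
eef_rot: [3.133, 0.012, 1.768]
force: [0.3, -0.5, 0.5]
grip_width: 0.0599
```

```bash
python3 -c "
from h import *;rep([.4902,-.306,.033])"
```

```text
t 2.9833 pos [ 0.4923 -0.3061  0.2917] rot [179.49   0.66 101.3 ] F [ 0.31 -0.48  0.47] g 0.0599
grasp pt [ 0.4942 -0.3078  0.1197] qd [ 0.001 -0.266 -0.287  0.001  0.56   0.001]
tool move [ 0.0035 -0.0043  0.0866]
```

Request:
{"method": "step_arm", "body": {"series": [{"fingers":0.06,"translation":[0,0,0],"spin":0},{"fingers":0.06,"translation":[0,0,0],"spin":0}]}}

```text
time_s: 3.15
eef_pos: [0.4931, -0.3066, 0.2965]
eef_rot: [3.126, 0.018, 1.768]
force: [0.8, -0.2, -0.5]
grip_width: 0.06
```

```bash
python3 -c "
from h import *;rep([.4902,-.306,.033])"
```

```text
t 3.15 pos [ 0.4931 -0.3066  0.2965] rot [179.1    1.04 101.29] F [ 0.78 -0.21 -0.49] g 0.06
grasp pt [ 0.4963 -0.3092  0.1245] qd [ 0.    -0.029 -0.032 -0.001  0.008 -0.001]
tool move [ 0.006  -0.0068  0.0913]
```

Request:
{"method": "step_arm", "body": {"series": [{"fingers":0.06,"translation":[0.004,-0.005,0.022],"spin":0},{"fingers":0.06,"translation":[0.003,-0.004,0.022],"spin":0},{"fingers":0.06,"translation":[0.001,-0.001,0.022],"spin":0},{"fingers":0.06,"translation":[0,0,0.01],"spin":0}]}}

```text
time_s: 3.48
eef_pos: [0.4835, -0.3022, 0.2193]
eef_rot: [3.12, 0.024, 1.768]
force: [0.7, 0.9, 0.1]
grip_width: 0.0602
```

```bash
python3 -c "
from h import *;rep([.4902,-.306,.033])"
```

```text
t 3.4833 pos [ 0.4835 -0.3022  0.2193] rot [178.76   1.37 101.28] F [0.7  0.89 0.07] g 0.0602
grasp pt [ 0.488  -0.3055  0.0474] qd [-0.002  0.15   0.111 -0.    -0.278 -0.001]
tool move [-0.0006  0.0018  0.0144]
```

Request:
{"method": "step_arm", "body": {"series": [{"fingers":0.06,"translation":[0,0.001,0.012],"spin":0},{"fingers":0.06,"translation":[0,0,0.003],"spin":0}]}}

```text
time_s: 3.65
eef_pos: [0.4833, -0.3013, 0.1995]
eef_rot: [3.126, 0.019, 1.768]
force: [0.2, -0.1, -0.9]
grip_width: 0.0604
```

```bash
python3 -c "
from h import *;rep([.4902,-.306,.033])"
```

```text
t 3.65 pos [ 0.4833 -0.3013  0.1995] rot [179.08   1.06 101.28] F [ 0.18 -0.06 -0.9 ] g 0.0604
grasp pt [ 0.4867 -0.3039  0.0276] qd [-0.003  0.048  0.034 -0.001 -0.078 -0.003]
tool move [-0.0028  0.0032 -0.0053]
```

Request:
{"method": "step_arm", "body": {"series": [{"fingers":0.06,"translation":[-0.002,0.003,-0.006],"spin":0},{"fingers":0.06,"translation":[0,0,0],"spin":0}]}}

```text
time_s: 3.82
eef_pos: [0.4861, -0.3023, 0.2037]
eef_rot: [3.129, 0.015, 1.768]
force: [0.8, -0.7, -0.7]
grip_width: 0.0604
```

```bash
python3 -c "
from h import *;rep([.4902,-.306,.033])"
```

```text
t 3.8167 pos [ 0.4861 -0.3023  0.2037] rot [179.29   0.86 101.28] F [ 0.8  -0.7  -0.65] g 0.0604
grasp pt [ 0.4887 -0.3045  0.0317] qd [-0.001  0.02   0.036 -0.001 -0.003 -0.002]
tool move [-0.0018  0.0012 -0.0012]
```

Request:
{"method": "step_arm", "body": {"series": [{"fingers":0.0,"translation":[-0.001,0.001,-0.001],"spin":0},{"fingers":0.0,"translation":[0,0,0.0005],"spin":0},{"fingers":0.0,"translation":[0,0,0.0005],"spin":0},{"fingers":0.0,"translation":[0,0,0.0005],"spin":0},{"fingers":0.0,"translation":[0,0,0.0005],"spin":0}]}}

```text
time_s: 4.23
eef_pos: [0.4885, -0.3039, 0.2057]
eef_rot: [3.125, 0.019, 1.768]
force: [-0.6, -1.1, 0.6]
grip_width: 0.0295
```

```bash
python3 -c "
from h import *;rep([.4902,-.306,.033])"
```

```text
t 4.2333 pos [ 0.4885 -0.3039  0.2057] rot [179.05   1.1  101.28] F [-0.56 -1.11  0.6 ] g 0.0295
grasp pt [ 0.4919 -0.3065  0.0338] qd [-0.    -0.     0.     0.002 -0.014  0.   ]
tool move [ 0.0009 -0.0016  0.0007]
```

Request:
{"method": "step_arm", "body": {"series": [{"fingers":0.0,"translation":[0,-0.002,0.001],"spin":0}]}}

```text
time_s: 4.32
eef_pos: [0.4868, -0.3043, 0.2051]
eef_rot: [3.124, 0.02, 1.768]
force: [-0.0, 0.3, 0.6]
grip_width: 0.0231
```

```bash
python3 -c "
from h import *
rep([.4902,-.306,.033])
for i in range(7): robot.camera('wrist')
rep([.4902,-.306,.033])"
```

```text
t 4.3167 pos [ 0.4868 -0.3043  0.2051] rot [178.99   1.15 101.29] F [-0.01  0.3   0.62] g 0.0231
grasp pt [ 0.4905 -0.3071  0.0332] qd [-0.033 -0.012  0.06  -0.002 -0.05  -0.032]
tool move [ 0.0012 -0.      0.0001]
t 4.6667 pos [ 0.4863 -0.3043  0.2047] rot [179.09   1.08 101.28] F [-2.33 -0.24  2.09] g 0.0157
grasp pt [ 0.4896 -0.3069  0.0328] qd [ 0.002 -0.001 -0.001  0.002 -0.001 -0.001]
tool move [ 0.0008  0.0008 -0.0002]
```

Request:
{"method": "step_arm", "body": {"series": [{"fingers":0.0,"translation":[0,0,-0.01],"spin":0},{"fingers":0.0,"translation":[0,0,-0.02],"spin":0},{"fingers":0.0,"translation":[0,0,-0.025],"spin":0},{"fingers":0.0,"translation":[0,0,-0.025],"spin":0},{"fingers":0.0,"translation":[0,0,-0.02],"spin":0}]}}

```text
time_s: 5.08
eef_pos: [0.483, -0.3015, 0.303]
eef_rot: [3.136, 0.007, 1.767]
force: [0.4, -0.4, -1.9]
grip_width: 0.0158
```

```bash
python3 - <<'E'
from h import *
for i in range(2): robot.camera('wrist')
rep()
c=snap('side','d1'); d=snap('scene','s1')
u,v=proj(c,[.59,.11,.02])[0];print(u,v);u=int(u);v=int(v)
a=cv2.resize(c['color'][v-60:v+60,u-80:u+80,::-1],(533,400),interpolation=cv2.INTER_CUBIC)
u2,v2=proj(d,[.51,-.3,.1])[0].astype(int);print(u2,v2)
b=cv2.resize(d['color'][v2-45:v2+45,u2-30:u2+30,::-1],(267,400),interpolation=cv2.INTER_CUBIC)
cv2.imwrite('pics/m1.png',np.hstack([a,b]))
E
```

```text
t 5.1833 pos [ 0.4839 -0.302   0.3051] rot [179.39   0.69 101.27] F [ 0.09 -0.87 -2.52] g 0.0159
grasp pt [ 0.4861 -0.3037  0.1331] qd [-0.002  0.045  0.065 -0.002 -0.042 -0.001]
237.92744867606766 159.99840495932932
160 230
```

View pics/m1.png

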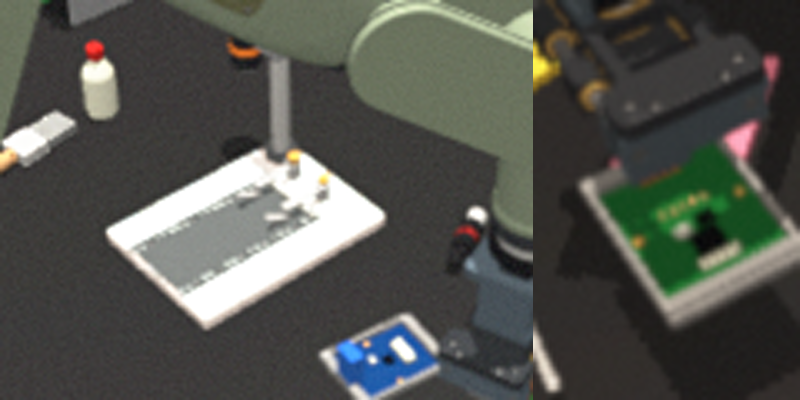

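The carrier is lifted and looks level. The stand is now unobstructed, so I'll measure it in an enlarged scene crop.

```bash
python3 - <<'E'
from h import *
d=load('s1'); crop(d,'s1c',262,172,362,262,8); crop(d,'x',262,172,362,262,8)
im=cv2.imread('pics/s1c.png'); cv2.imwrite('pics/s1c.png',im[:600])
print(im.shape)
E
```

```text
(720, 800, 3)
```

View pics/s1c.png

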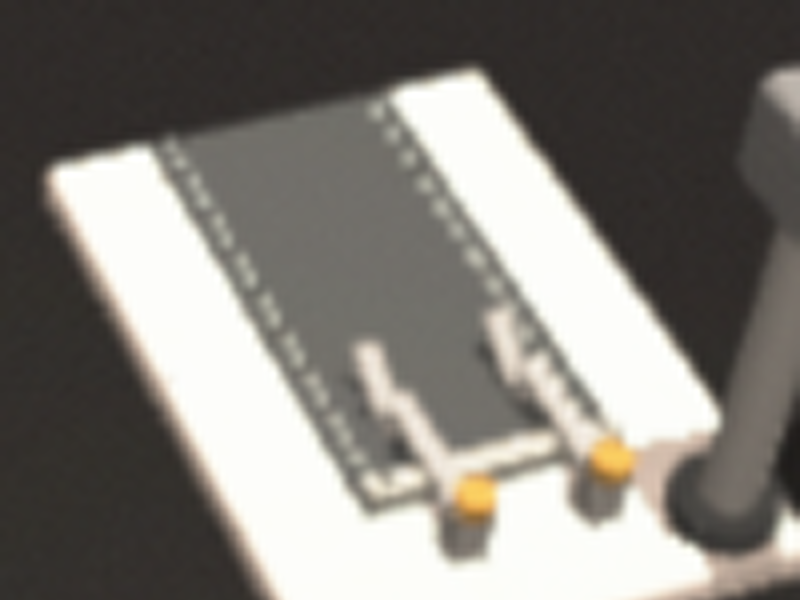

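```bash
python3 - <<'E'
from h import *
d=load('s1');g=lambda u,v,z:atz(d,262+u/8-.44,172+v/8-.44,z)
FL=g(48,165,.018);FR=g(483,68,.018);print('front corners',FL,FR,np.linalg.norm(FL-FR))
an=lambda a,b:np.degrees(np.arctan2(*(b-a)[1::-1]))
print('front edge normal',an(FL,FR)-90)
print('right edge',an(FR,g(720,412,.018)),np.linalg.norm(FR-g(720,412,.018)))
a,b=g(168,140,.018),g(350,497,.018);print('dashL',an(a,b),a,b)
a,b=g(378,100,.018),g(600,410,.018);print('dashR',an(a,b),a,b)
sl,sr=g(362,482,.027),g(560,430,.027);print('stop',sl,sr,an(sl,sr)-90)
a,b=g(475,492,.045),g(612,457,.045);print('piv',a,b,(a+b)/2,an(a,b)-90,np.linalg.norm(a-b))
a,b=g(367,345,.034),g(498,312,.034);print('nose',a,b,(a+b)/2,an(a,b)-90,np.linalg.norm(a-b))
for t in (-4,-5,-6,-7):
  y=np.radians(t);R=np.array([[np.cos(y),-np.sin(y)],[np.sin(y),np.cos(y)]])
  print(t,'stop from front',((FL+FR)/2)[:2]+R@[.182,0],'from nose',((a+b)/2)[:2]+R@[.048,0])
E
```

```text
front corners [0.42119271 0.0346386  0.018     ] [0.44110269 0.21318977 0.018     ] 0.1796578147240519
front edge normal -6.362683791716577
right edge -6.810005076472231 0.1858517662488722
dashL -8.824205745107678 [0.42735676 0.08189602 0.018     ] [0.60515829 0.05429397 0.018     ]
dashR -4.328003368884973 [0.44031194 0.16605061 0.018     ] [0.60750215 0.15339733 0.018     ]
stop [0.6072955  0.05636585 0.027     ] [0.61541953 0.1296522  0.027     ] -6.32559879509769
piv [0.63828845 0.07762748 0.045     ] [0.64439697 0.12697525 0.045     ] [0.64134271 0.10230137 0.045     ] -7.056469088449376 0.049724397803734575
nose [0.56000785 0.08596868 0.034     ] [0.56538002 0.13595685 0.034     ] [0.56269394 0.11096277 0.034     ] -6.133968471154191 0.05027601138925096
-4 stop from front [0.61270435 0.11121851] from nose [0.61057701 0.10761446]
-5 stop from front [0.61245513 0.10805184] from nose [0.61051128 0.10677929]
-6 stop from front [0.61215068 0.10489   ] from nose [0.61043099 0.1059454 ]
-7 stop from front [0.6117911  0.10173396] from nose [0.61033615 0.10511304]
```

Request:
{"method": "step_arm", "body": {"series": [{"fingers":0.0,"translation":[0.02,0.002,0],"spin":0},{"fingers":0.0,"translation":[0.034,0.004,0],"spin":0},{"fingers":0.0,"translation":[0.034,0.004,0],"spin":0},{"fingers":0.0,"translation":[0.034,0.004,0],"spin":0},{"fingers":0.0,"translation":[0.034,0.004,0],"spin":0},{"fingers":0.0,"translation":[0.034,0.004,0],"spin":0},{"fingers":0.0,"translation":[0.034,0.004,0],"spin":0},{"fingers":0.0,"translation":[0.034,0.004,0],"spin":0},{"fingers":0.0,"translation":[0.034,0.004,0],"spin":0},{"fingers":0.0,"translation":[0.034,0.004,0],"spin":0},{"fingers":0.0,"translation":[0.034,0.004,0],"spin":0},{"fingers":0.0,"translation":[0.03,0.004,0],"spin":0},{"fingers":0.0,"translation":[0.015,0.002,0],"spin":0}]}}

```text
time_s: 6.37
eef_pos: [0.4428, 0.1197, 0.2776]
eef_rot: [-3.107, -0.006, 1.756]
force: [-0.5, 0.2, -2.4]
grip_width: 0.0155
```

```bash
python3 - <<'E'
from h import *
for i in range(3): robot.camera('wrist')
rep([.4502,.1225,.08])
E
```

```text
t 6.5167 pos [0.4432 0.1179 0.2777] rot [-178.01   -0.28  100.67] F [ 0.17  0.06 -0.29] g 0.0159
grasp pt [0.4372 0.1176 0.1058] qd [-0.043 -0.01  -0.003 -0.01   0.005 -0.005]
tool move [0.0023 0.0146 0.0253]
```

Request:
{"method": "step_arm", "body": {"series": [{"fingers":0.0,"translation":[0,0.004,-0.004],"spin":3.4},{"fingers":0.0,"translation":[0,0.004,0],"spin":3.4},{"fingers":0.0,"translation":[0,0.003,0],"spin":3.4},{"fingers":0.0,"translation":[0,0.003,0],"spin":3.4},{"fingers":0.0,"translation":[0,0,0],"spin":3.2}]}}

```text
time_s: 6.93
eef_pos: [0.4564, 0.1145, 0.2765]
eef_rot: [-3.097, 0.011, 1.448]
force: [0.2, -0.8, -1.5]
grip_width: 0.0157
```

```bash
python3 - <<'E'
from h import *
for i in range(2): robot.camera('wrist')
rep([.4502,.1225,.08])
E
```

```text
t 7.0333 pos [0.4559 0.1144 0.2765] rot [-177.4     0.66   83.11] F [-0.91 -0.05 -2.35] g 0.0157
grasp pt [0.4479 0.1133 0.1047] qd [ 0.008 -0.007 -0.003  0.005  0.002 -0.049]
tool move [0.0097 0.0023 0.0245]
```

Request:
{"method": "step_arm", "body": {"series": [{"fingers":0.0,"translation":[0,0,0],"spin":0},{"fingers":0.0,"translation":[0,0,0],"spin":0},{"fingers":0.0,"translation":[0,0,0],"spin":0},{"fingers":0.0,"translation":[0,0,0],"spin":0}]}}

```text
time_s: 7.37
eef_pos: [0.4554, 0.112, 0.2752]
eef_rot: [-3.093, 0.013, 1.451]
force: [0.6, 0.6, -1.8]
grip_width: 0.0161
```

```bash
python3 - <<'E'
from h import *
rep([.4502,.1225,.08]);
for i in range(2): robot.camera('wrist')
rep([.4502,.1225,.08])
E
```

```text
t 7.3667 pos [0.4554 0.112  0.2752] rot [-177.23    0.73   83.16] F [ 0.56  0.57 -1.78] g 0.0161
grasp pt [0.4469 0.1108 0.1034] qd [-0.008  0.001  0.003 -0.002 -0.001 -0.008]
tool move [0.0123 0.003  0.0231]
t 7.4667 pos [0.4555 0.1122 0.2752] rot [-177.24    0.73   83.17] F [-0.46  0.03 -2.53] g 0.0158
grasp pt [0.447  0.111  0.1035] qd [ 0.003  0.    -0.004  0.001 -0.     0.003]
tool move [0.0121 0.003  0.0232]
```

Request:
{"method": "step_arm", "body": {"series": [{"fingers":0.0,"translation":[0,0,-0.025],"spin":0},{"fingers":0.0,"translation":[0,0,-0.025],"spin":0},{"fingers":0.0,"translation":[0,0,-0.025],"spin":0}]}}

```text
time_s: 7.72
eef_pos: [0.4573, 0.1125, 0.3471]
eef_rot: [-3.079, 0.018, 1.453]
force: [0.8, 0.1, -2.2]
grip_width: 0.0162
```

```bash
python3 - <<'E'
from h import *
rep([.4502,.1225,.08]);
for i in range(4): robot.camera('wrist')
rep([.4502,.1225,.08])
E
```

```text
t 7.7167 pos [0.4573 0.1125 0.3471] rot [-176.43    1.01   83.25] F [ 0.78  0.09 -2.2 ] g 0.0162
grasp pt [0.4463 0.1107 0.1755] qd [-0.    -0.285 -0.501 -0.001  0.787 -0.003]
tool move [0.0138 0.0084 0.0949]
t 7.9167 pos [0.4575 0.1125 0.3469] rot [-176.61    0.95   83.23] F [ 0.07 -0.34 -2.51] g 0.0156
grasp pt [0.4471 0.1109 0.1752] qd [ 0.     0.021  0.038 -0.001  0.001 -0.   ]
tool move [0.0135 0.0073 0.0947]
```

Request:
{"method": "step_arm", "body": {"series": [{"fingers":0.0,"translation":[0,0,0.025],"spin":0},{"fingers":0.0,"translation":[0,0,0.025],"spin":0},{"fingers":0.0,"translation":[0,0,0.025],"spin":0}]}}

```text
time_s: 8.17
eef_pos: [0.4535, 0.1121, 0.2715]
eef_rot: [-3.091, 0.014, 1.453]
force: [0.2, 0.5, -2.3]
grip_width: 0.016
```

```bash
python3 - <<'E'
from h import *
rep([.4502,.1225,.08]);
for i in range(4): robot.camera('wrist')
rep([.4502,.1225,.08])
E
```

```text
t 8.1667 pos [0.4535 0.1121 0.2715] rot [-177.08    0.79   83.27] F [ 0.16  0.49 -2.27] g 0.016
grasp pt [0.4446 0.1108 0.0997] qd [ 0.004  0.38   0.471  0.002 -0.824 -0.002]
tool move [0.0125 0.0052 0.0193]
t 8.3667 pos [0.4538 0.1121 0.2723] rot [-176.91    0.84   83.27] F [ 0.57 -0.23 -1.59] g 0.0158
grasp pt [0.4443 0.1107 0.1005] qd [-0.    -0.028 -0.046  0.    -0.005 -0.001]
tool move [0.0127 0.0055 0.0201]
```

Request:
{"method": "step_arm", "body": {"series": [{"fingers":0.0,"translation":[0,0.03,0],"spin":0},{"fingers":0.0,"translation":[0,0.03,0],"spin":0},{"fingers":0.0,"translation":[0,0.03,0],"spin":0}]}}

```text
time_s: 8.62
eef_pos: [0.5411, 0.102, 0.2702]
eef_rot: [-3.084, 0.015, 1.456]
force: [0.8, -0.1, -2.9]
grip_width: 0.0154
```

```bash
python3 - <<'E'
from h import *
for i in range(4): robot.camera('wrist')
rep([.4502,.1225,.08])
E
```

```text
t 8.8167 pos [0.5408 0.1019 0.2697] rot [-176.71    0.86   83.37] F [-0.13 -0.72 -2.42] g 0.0161
grasp pt [0.5307 0.1005 0.098 ] qd [ 0.009 -0.017  0.053  0.001  0.005 -0.001]
tool move [ 0.0129 -0.0814  0.0225]
```

Request:
{"method": "step_arm", "body": {"series": [{"fingers":0.0,"translation":[0,-0.03,0],"spin":0},{"fingers":0.0,"translation":[0,-0.03,0],"spin":0},{"fingers":0.0,"translation":[0,-0.03,0],"spin":0}]}}

```text
time_s: 9.07
eef_pos: [0.4523, 0.1124, 0.276]
eef_rot: [-3.091, 0.013, 1.453]
force: [0.6, 0.5, -1.3]
grip_width: 0.0158
```

```bash
python3 - <<'E'
from h import *
for i in range(4): robot.camera('wrist')
rep([.4502,.1225,.08])
E
```

```text
t 9.2667 pos [0.4525 0.1125 0.2764] rot [-177.14    0.74   83.32] F [ 0.42  0.12 -1.6 ] g 0.016
grasp pt [0.4437 0.1113 0.1046] qd [-0.01   0.026 -0.048 -0.002 -0.011 -0.   ]
tool move [0.0122 0.0064 0.0242]
```

Request:
{"method": "step_arm", "body": {"series": [{"fingers":0.0,"translation":[0,0,-0.04],"spin":0}]}}

```text
time_s: 9.35
eef_pos: [0.4523, 0.1124, 0.3117]
eef_rot: [-3.079, 0.018, 1.455]
force: [0.4, -0.5, -3.0]
grip_width: 0.0159
```

```bash
python3 - <<'E'
from h import *
rep()
for i in range(4): robot.camera('wrist')
rep([.4502,.1225,.08])
E
```

```text
t 9.35 pos [0.4523 0.1124 0.3117] rot [-176.4     1.01   83.35] F [ 0.43 -0.47 -2.96] g 0.0159
grasp pt [0.4412 0.1107 0.1401] qd [ 0.002 -0.63  -0.797 -0.002  1.343  0.003]
t 9.55 pos [0.4553 0.1129 0.3176] rot [-177.34    0.67   83.31] F [-0.18 -0.89 -1.95] g 0.0159
grasp pt [0.4472 0.1118 0.1458] qd [-0.001  0.024  0.046  0.001  0.003 -0.001]
tool move [0.0117 0.0048 0.0655]
```

Request:
{"method": "step_arm", "body": {"series": [{"fingers":0.0,"translation":[0.005,0.02,-0.035],"spin":0}]}}

```text
time_s: 9.63
eef_pos: [0.4694, 0.1141, 0.3428]
eef_rot: [-3.068, 0.021, 1.455]
force: [-3.4, -0.4, -4.6]
grip_width: 0.016
```

```bash
python3 - <<'E'
from h import *
for i in range(4): robot.camera('wrist')
rep([.4502,.1225,.08])
E
```

```text
t 9.8333 pos [0.4774 0.1156 0.3507] rot [-177.31    0.68   83.29] F [-0.43  0.47 -2.72] g 0.0158
grasp pt [0.4692 0.1145 0.1789] qd [ 0.003  0.005  0.046  0.001  0.012 -0.002]
tool move [ 0.0069 -0.0151  0.0996]
```

Request:
{"method": "step_arm", "body": {"series": [{"fingers":0.0,"translation":[0,-0.005,0.02],"spin":0},{"fingers":0.0,"translation":[0,-0.005,0.02],"spin":0},{"fingers":0.0,"translation":[0,-0.005,0.02],"spin":0},{"fingers":0.0,"translation":[0,-0.005,0.015],"spin":0}]}}

```text
time_s: 10.17
eef_pos: [0.4526, 0.1169, 0.2724]
eef_rot: [-3.093, 0.013, 1.453]
force: [0.3, 0.7, -2.3]
grip_width: 0.0163
```

```bash
python3 - <<'E'
from h import *
rep()
for i in range(4): robot.camera('wrist')
rep([.4502,.1225,.08])
E
```

```text
t 10.1667 pos [0.4526 0.1169 0.2724] rot [-177.23    0.72   83.23] F [ 0.25  0.69 -2.34] g 0.0163
grasp pt [0.4441 0.1158 0.1007] qd [ 0.042  0.146  0.402  0.005 -0.528  0.04 ]
t 10.3667 pos [0.4541 0.1172 0.2746] rot [-177.41    0.66   83.25] F [ 0.7  -0.18 -2.71] g 0.0158
grasp pt [0.4462 0.1162 0.1028] qd [-0.004 -0.016 -0.042 -0.001 -0.003  0.002]
tool move [0.007  0.0043 0.0226]
```

Request:
{"method": "step_arm", "body": {"series": [{"fingers":0.0,"translation":[0,0,-0.04],"spin":0}]}}

```text
time_s: 10.45
eef_pos: [0.4541, 0.117, 0.3098]
eef_rot: [-3.083, 0.016, 1.453]
force: [0.5, 0.4, -1.7]
grip_width: 0.0158
```

```bash
python3 - <<'E'
from h import *
for i in range(4): robot.camera('wrist')
rep()
E
```

```text
t 10.65 pos [0.4567 0.1176 0.3163] rot [-177.66    0.57   83.24] F [-0.65 -0.16 -1.34] g 0.0159
grasp pt [0.4495 0.1167 0.1444] qd [-0.001  0.02   0.051 -0.002  0.003 -0.001]
```

Request:
{"method": "step_arm", "body": {"series": [{"fingers":0.0,"translation":[0,0,0.041],"spin":0},{"fingers":0.0,"translation":[0,0,0],"spin":0}]}}

```text
time_s: 10.82
eef_pos: [0.4552, 0.1172, 0.2754]
eef_rot: [-3.104, 0.009, 1.453]
force: [-3.4, -0.3, -2.8]
grip_width: 0.016
```

```bash
python3 - <<'E'
from h import *
rep()
for i in range(4): robot.camera('wrist')
rep([.4502,.1225,.08])
E
```

```text
t 10.8167 pos [0.4552 0.1172 0.2754] rot [-177.85    0.5    83.23] F [-3.43 -0.33 -2.85] g 0.016
grasp pt [0.4486 0.1165 0.1036] qd [-0.001 -0.115 -0.17   0.001  0.096 -0.001]
t 11.0167 pos [0.4588 0.1181 0.2817] rot [-178.67    0.21   83.22] F [-0.95  1.09 -2.22] g 0.0156
grasp pt [0.4547 0.118  0.1098] qd [-0.    -0.007 -0.004 -0.001 -0.003  0.001]
tool move [ 0.0041 -0.0043  0.0299]
```

Request:
{"method": "step_arm", "body": {"series": [{"fingers":0.0,"translation":[0.002,-0.003,0.041],"spin":0.3},{"fingers":0.0,"translation":[0,0,0],"spin":0}]}}

```text
time_s: 11.18
eef_pos: [0.4568, 0.1208, 0.2434]
eef_rot: [-3.126, 0.001, 1.447]
force: [-2.0, -1.3, -3.1]
grip_width: 0.0158
```

```bash
python3 - <<'E'
from h import *
for i in range(4): robot.camera('wrist')
rep([.4502,.1225,.051])
E
```

```text
t 11.3833 pos [0.4604 0.1214 0.2493] rot [-179.95   -0.25   82.9 ] F [-0.1  -0.12 -1.3 ] g 0.016
grasp pt [0.4604 0.1222 0.0773] qd [-0.001 -0.006  0.006  0.001 -0.002  0.002]
tool move [-0.0011 -0.0101  0.0263]
```

Request:
{"method": "step_arm", "body": {"series": [{"fingers":0.0,"translation":[-0.001,-0.009,0.006],"spin":-0.9}]}}

```text
time_s: 11.47
eef_pos: [0.4535, 0.1219, 0.2457]
eef_rot: [3.135, -0.007, 1.463]
force: [0.1, 0.3, -1.9]
grip_width: 0.0158
```

```bash
python3 - <<'E'
from h import *
for i in range(3): robot.camera('wrist')
rep([.4502,.1225,.051])
c=snap('wrist','w2');d=snap('scene','s2')
a=cv2.resize(c['color'][:,:,::-1],None,fx=.78,fy=.78,interpolation=cv2.INTER_AREA)
b=cv2.resize(d['color'][150:250,250:350,::-1],(400,400),interpolation=cv2.INTER_CUBIC)
h=np.zeros((400,400,3),np.uint8);h[:300]=a[:300,:400]
cv2.imwrite('pics/m2.png',np.hstack([cv2.resize(c['color'][:,100:484,::-1],(400,400)),b]))
E
```

```text
t 11.6167 pos [0.4506 0.1215 0.2438] rot [-179.94   -0.25   83.82] F [-0.15  0.69 -1.99] g 0.0158
grasp pt [0.4505 0.1222 0.0718] qd [-0.002  0.01  -0.015 -0.    -0.009  0.004]
tool move [ 0.0001 -0.0003  0.0208]Traceback (most recent call last):
  File "<stdin>", line 7, in <module>
ValueError: could not broadcast input array from shape (300,399,3) into shape (300,400,3)
```

```bash
python3 - <<'E'
from h import *
c=load('w2');d=load('s2')
b=cv2.resize(d['color'][150:250,250:350,::-1],(400,400),interpolation=cv2.INTER_CUBIC)
cv2.imwrite('pics/m2.png',np.hstack([c['color'][:,112:512,::-1],b[:384]]))
E
```

```text
(no output)
```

View pics/m2.png

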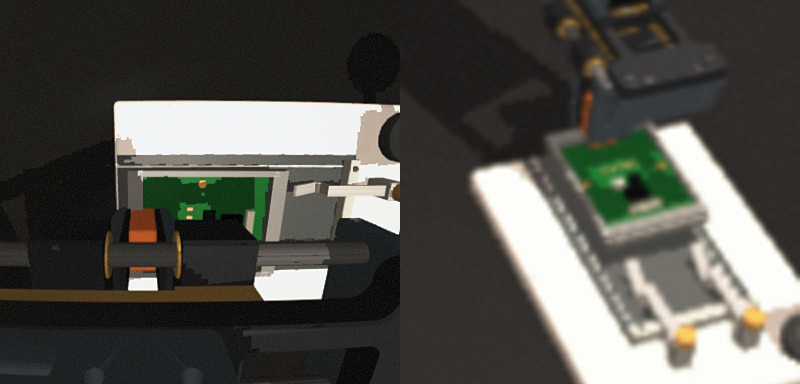

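Request:
{"method": "step_arm", "body": {"series": [{"fingers":0.0,"translation":[0,0,0.01],"spin":0}]}}

```text
time_s: 11.8
eef_pos: [0.4521, 0.1218, 0.2353]
eef_rot: [3.137, -0.006, 1.463]
force: [-0.6, 0.6, -1.8]
grip_width: 0.0159
```

```bash
cat >> h.py <<'E'
def hold(n=3,t=None):
    for i in range(n): robot.camera('wrist')
    F=[]
    for i in range(2): F.append(robot.state()['force']); robot.camera('wrist')
    return rep(t)
E
python3 -c "
from h import *
hold(2,[.4502,.1225,.051])"
```

```text
t 12.0 pos [0.4514 0.1216 0.2339] rot [-179.98   -0.26   83.81] F [-0.65  0.44 -1.6 ] g 0.0158
grasp pt [0.4514 0.1224 0.0619] qd [ 0.    -0.005 -0.008  0.003 -0.004  0.001]
tool move [-0.0001 -0.0012  0.0109]
```

Request:
{"method": "step_arm", "body": {"series": [{"fingers":0.0,"translation":[0,0,0.009],"spin":0}]}}

```text
time_s: 12.08
eef_pos: [0.4522, 0.1219, 0.2261]
eef_rot: [3.138, -0.006, 1.463]
force: [-0.3, 1.4, -1.5]
grip_width: 0.016
```

```bash
python3 -c "
from h import *
hold(2,[.4502,.1225,.051])"
```

```text
t 12.2833 pos [0.4513 0.1216 0.2246] rot [-179.94   -0.24   83.8 ] F [-0.2  -0.93 -2.14] g 0.0163
grasp pt [0.4512 0.1224 0.0526] qd [-0.001 -0.005 -0.006 -0.     0.001 -0.001]
tool move [ 0.     -0.001   0.0016]
```

Request:
{"method": "step_arm", "body": {"series": [{"fingers":0.0,"translation":[0,-0.001,0.0015],"spin":0}]}}

```text
time_s: 12.37
eef_pos: [0.4507, 0.1218, 0.2234]
eef_rot: [3.141, -0.005, 1.463]
force: [0.2, 1.8, 11.5]
grip_width: 0.0159
```

```bash
python3 - <<'E'
from h import *
hold(3,[.4502,.1225,.051])
c=snap('wrist','w3');crop(c,'w3c',215,90,475,260,3)
E
```

```text
t 12.6167 pos [0.4506 0.1218 0.2235] rot [179.97  -0.27  83.81] F [ 1.61  0.34 -0.08] g 0.0159
grasp pt [0.4508 0.1226 0.0515] qd [ 0.001  0.001 -0.001  0.002  0.001 -0.   ]
tool move [-0.0002 -0.0006  0.0005]
```

View pics/w3c.png

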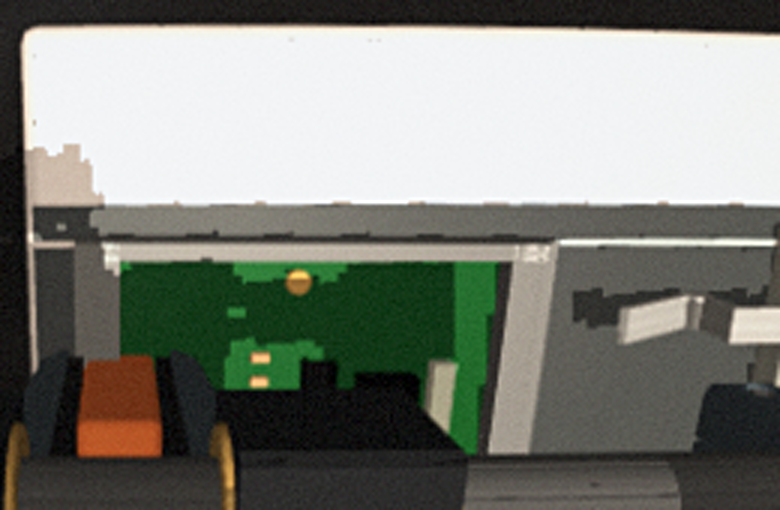

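```bash
python3 - <<'E'
from h import *
c=load('w3');g=lambda u,v,z:atz(c,215+u/3-.33,90+v/3-.33,z)
an=lambda a,b:np.degrees(np.arctan2(*(b-a)[1::-1]))
A=g(100,26,.018);B=g(770,33,.018);C=g(22,35,.018);D=g(36,350,.018)
print('stage left edge',an(A,B),A,B,'rear edge normal',an(D,C)-90,C,D)
a,b=g(110,243,.028),g(550,242,.028);print('carrier left',an(a,b),a,b)
f,h=g(556,245,.028),g(530,452,.028);print('carrier front normal',an(h,f)-90,f,h)
i,j=g(570,241,.018),g(770,243,.018);print('white line',an(i,j),i)
k,l=g(100,206,.018),g(770,205,.018);print('dark outer',an(k,l),k)
y=np.radians(an(A,B));n=np.array([-np.sin(y),np.cos(y)]);x=np.array([np.cos(y),np.sin(y)])
for q,P in dict(A=A,carL=a,carLf=b,white=i,dark=k).items(): print(q,'y from axis',.090+ (P-A)[:2]@n)
print('nose tip center guess',g(622,332,.034),'front x from stage rear',(f-C)[:2]@x,(h-D)[:2]@x,'carrier rear')
s=rep();gp=s['eef_pos'][:2]; 
print('grip y from axis',.09+(gp-A[:2])@n)
E
```

```text
stage left edge -5.660802248730057 [0.45620543 0.2099713  0.018     ] [0.60974878 0.19475172 0.018     ] rear edge normal -5.042161525804545 [0.43885605 0.20997357 0.018     ] [0.43248099 0.13771876 0.018     ]
carrier left -5.862491588039532 [0.45337028 0.16324531 0.028     ] [0.55173478 0.1531454  0.028     ]
carrier front normal -5.665994603176827 [0.55314324 0.15231673 0.028     ] [0.54818461 0.10233747 0.028     ]
white line -6.22693731473931 [0.56197542 0.15074427 0.018     ]
dark outer -5.670478809534202 [0.45174607 0.17049921 0.018     ]
A y from axis 0.09
carL y from axis 0.04322222097229818
carLf y from axis 0.04287414408928119
white y from axis 0.041494852753012644
dark y from axis 0.05028054350855015
nose tip center guess [0.56578573 0.13215735 0.034     ] front x from stage rear 0.11941706015987147 0.11862933501979121 carrier rear
t 12.6667 pos [0.4506 0.1218 0.2235] rot [179.98  -0.27  83.81] F [ 0.86 -0.14  2.45] g 0.0156
grasp pt [0.4508 0.1226 0.0515] qd [-0.     0.002 -0.002  0.001  0.    -0.   ]
grip y from axis 0.0017474432372852344
```

```bash
python3 - <<'E'
from h import *
d=snap('scene','s3'); im=d['color'][168:243,268:368,::-1]
cv2.imwrite('pics/s3c.png',cv2.resize(im,None,fx=8,fy=8,interpolation=cv2.INTER_CUBIC))
c=load('w3'); print(ray(c,256,192)); g=lambda u,v,z:atz(c,215+u/3-.33,90+v/3-.33,z)
y=np.radians(-5.66);n=np.array([-np.sin(y),np.cos(y)]);A=np.array([.4562,.20997])
for q in[(622,312,.034),(625,343,.034),(735,307,.036),(735,341,.036),(790,307,.036)]: print(q,.09+(g(*q)[:2]-A)@n, g(*q))
E
```

```text
(array([0.45822347, 0.19079728, 0.20365577]), array([-0.01837404, -0.23427613, -0.97204909]))
(622, 312, 0.034) 0.028015122707280522 [0.56555964 0.136843   0.034     ]
(625, 343, 0.034) 0.020787717887034873 [0.56662627 0.12947448 0.034     ]
(735, 307, 0.036) 0.02944374703297651 [0.59094609 0.13576262 0.036     ]
(735, 341, 0.036) 0.021521768766333355 [0.59163364 0.12773369 0.036     ]
(790, 307, 0.036) 0.02933620575357388 [0.60444055 0.13431714 0.036     ]
```

View pics/s3c.png

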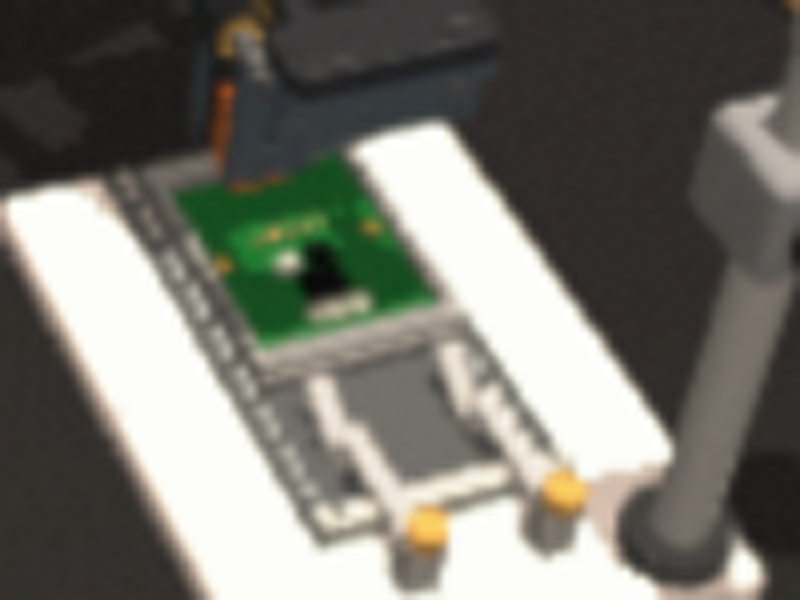

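```bash
python3 - <<'E'
from h import *
d=load('s3');g=lambda u,v,z:atz(d,268+u/8-.44,168+v/8-.44,z)
y=np.radians(-6.2);n=np.array([-np.sin(y),np.cos(y)]);x=np.array([np.cos(y),np.sin(y)]);O=np.array([.6113,.105])
for q,p in {'rail-y bot':(268,381,.018),'rail+y bot':(472,335,.018),'rail-y top':(262,360,.028),'rail+y top':(468,316,.028),'nose-':(320,383,.034),'nose+':(450,348,.034),'stop-y':(313,515,.027),'piv-':(428,525,.045),'piv+':(564,490,.045),'stageFL-':(5,203,.018),'stageFL+':(440,122,.018)}.items():
    P=g(*p)[:2]-O; print(q,'x',round(P@x*1e3,1),'y',round(P@n*1e3,1))
E
```

```text
rail-y bot x -65.7 y -34.1
rail+y bot x -63.5 y 44.7
rail-y top x -67.3 y -36.9
rail+y top x -64.2 y 41.7
nose- x -46.3 y -25.3
nose+ x -47.3 y 24.9
stop-y x 1.6 y -49.3
piv- x 30.3 y -24.2
piv+ x 30.9 y 25.2
stageFL- x -177.8 y -89.9
stageFL+ x -168.9 y 85.2
```

Relative to the clips and stop, the carrier sits about 2.5 mm too far left; the wrist view says 1.5–3 mm. Its yaw agrees with the stage to about 0.2°. I'll shift it right and start sliding.

Request:
{"method": "step_arm", "body": {"series": [{"fingers":0.0,"translation":[-0.0024,0,0],"spin":0}]}}

```text
time_s: 12.8
eef_pos: [0.4504, 0.1196, 0.2235]
eef_rot: [3.141, -0.005, 1.463]
force: [-1.5, -0.4, -1.1]
grip_width: 0.0161
```

```bash
cat >> h.py <<'E'
def st(n=3,O=(.6113,.105),yaw=-6.2):
    F=[]
    for i in range(n): robot.camera('side'); F.append(robot.state()['force'])
    s=robot.state();R=Ro.from_euler('xyz',s['eef_rot']).as_matrix();g=s['eef_pos']+.172*R[:,2]
    y=np.radians(yaw);M=np.array([[np.cos(y),np.sin(y)],[-np.sin(y),np.cos(y)]])
    F=np.array(F); Fs=np.c_[F[:,:2]@M.T,F[:,2]]
    print('t %.2f'%s['time_s'],'grip stand-frame mm',(M@(g[:2]-np.array(O))*1e3).round(2),'z %.2f'%(g[2]*1e3),'yawerr %.2f'%(np.degrees(s['eef_rot'][2])-90-yaw),'lean',np.degrees(R[:2,2]).round(2));print('F',Fs.round(1).tolist())
E
python3 -c "
from h import *
st(4)"
```

```text
t 13.00 grip stand-frame mm [-161.57   -2.45] z 51.46 yawerr 0.00 lean [0.04 0.25]
F [[-0.2, -0.6, 1.7], [0.2, -0.1, 0.6], [0.1, -1.0, 1.3], [0.2, -0.8, 1.7]]
```

Request:
{"method": "step_arm", "body": {"series": [{"fingers":0.0,"translation":[0,0.01,0],"spin":0}]}}

```text
time_s: 13.08
eef_pos: [0.4589, 0.1181, 0.2235]
eef_rot: [-3.139, -0.004, 1.463]
force: [-1.1, -0.2, 2.5]
grip_width: 0.0158
```

```bash
python3 -c "
from h import *
st(4)"
```

```text
t 13.28 grip stand-frame mm [-151.19   -2.42] z 51.43 yawerr -0.01 lean [0.06 0.26]
F [[3.3, -0.2, -2.1], [-0.7, -0.3, -1.7], [0.2, 0.2, 3.1], [0.7, 0.5, 0.8]]
```

Request:
{"method": "step_arm", "body": {"series": [{"fingers":0.0,"translation":[0,0.01,0.0003],"spin":0}]}}

```text
time_s: 13.37
eef_pos: [0.469, 0.117, 0.2233]
eef_rot: [-3.139, -0.004, 1.463]
force: [-2.6, 0.1, 7.1]
grip_width: 0.0158
```

```bash
python3 -c "
from h import *
st(5)"
```

```text
t 13.62 grip stand-frame mm [-141.03   -2.34] z 51.32 yawerr 0.01 lean [0.09 0.26]
F [[3.9, 0.6, -1.9], [1.1, 0.2, 4.9], [0.8, -0.2, 3.5], [1.1, 0.6, 3.9], [1.3, -0.0, 3.9]]
```

Request:
{"method": "step_arm", "body": {"series": [{"fingers":0.0,"translation":[0,0.004,0.0003],"spin":0}]}}

```text
time_s: 13.7
eef_pos: [0.4736, 0.1167, 0.2233]
eef_rot: [-3.141, -0.004, 1.463]
force: [-2.2, -0.4, 8.2]
grip_width: 0.0159
```

```bash
python3 -c "
from h import *
st(5)"
```

```text
t 13.95 grip stand-frame mm [-137.14   -2.4 ] z 51.28 yawerr 0.02 lean [0.1  0.25]
F [[-0.8, -0.4, 3.2], [-0.1, -0.4, 4.7], [0.8, -0.3, 5.3], [0.1, -0.2, 4.2], [-0.4, 0.1, 4.8]]
```

Request:
{"method": "step_arm", "body": {"series": [{"fingers":0.0,"translation":[0,0.004,0.0003],"spin":0}]}}

```text
time_s: 14.03
eef_pos: [0.4773, 0.1162, 0.2232]
eef_rot: [-3.14, -0.004, 1.463]
force: [-4.2, 0.7, 9.3]
grip_width: 0.0157
```

```bash
python3 -c "
from h import *
st(5)"
```

```text
t 14.28 grip stand-frame mm [-133.94   -2.62] z 51.24 yawerr 0.02 lean [0.01 0.23]
F [[-2.4, 0.2, 7.1], [-1.8, -0.2, 7.2], [-0.9, -0.8, 7.6], [-1.1, -0.0, 6.3], [-0.6, 0.0, 6.8]]
```

Request:
{"method": "step_arm", "body": {"series": [{"fingers":0.0,"translation":[0.0002,0.004,-0.0002],"spin":0}]}}

```text
time_s: 14.37
eef_pos: [0.48, 0.1159, 0.2234]
eef_rot: [-3.137, -0.003, 1.463]
force: [-5.9, 0.6, 6.1]
grip_width: 0.0157
```

```bash
python3 -c "
from h import *
st(5)"
```

```text
t 14.62 grip stand-frame mm [-131.65   -2.8 ] z 51.29 yawerr 0.01 lean [-0.17  0.2 ]
F [[-3.6, -0.2, 4.2], [-3.7, 1.0, 5.5], [-3.2, 0.1, 5.3], [-2.3, 0.1, 5.2], [-1.9, 0.4, 5.9]]
```

Request:
{"method": "step_arm", "body": {"series": [{"fingers":0.0,"translation":[0.0002,0.004,-0.0002],"spin":0}]}}

```text
time_s: 14.7
eef_pos: [0.4827, 0.1156, 0.2233]
eef_rot: [-3.133, -0.002, 1.463]
force: [-5.8, 1.9, 7.1]
grip_width: 0.0157
```

```bash
python3 -c "
from h import *
st(5)"
```

```text
t 14.95 grip stand-frame mm [-129.65   -2.97] z 51.32 yawerr 0.01 lean [-0.39  0.16]
F [[-4.9, 0.2, 5.7], [-4.1, -0.2, 6.3], [-4.1, -0.4, 6.6], [-3.8, 0.6, 5.7], [-4.2, 0.1, 5.8]]
```

Request:
{"method": "step_arm", "body": {"series": [{"fingers":0.0,"translation":[0.0002,0.004,0],"spin":0}]}}

```text
time_s: 15.03
eef_pos: [0.4852, 0.1153, 0.2231]
eef_rot: [-3.129, -0.001, 1.463]
force: [-7.3, 3.2, 9.9]
grip_width: 0.0158
```

```bash
python3 -c "
from h import *
st(5)"
```

```text
t 15.28 grip stand-frame mm [-127.89   -3.13] z 51.19 yawerr 0.01 lean [-0.64  0.13]
F [[-5.8, 0.4, 6.8], [-4.5, 0.5, 7.0], [-4.3, -0.2, 7.1], [-4.4, 0.7, 7.3], [-4.8, 0.7, 6.7]]
```

Request:
{"method": "step_arm", "body": {"series": [{"fingers":0.0,"translation":[0.0006,0.006,0],"spin":0}]}}

```text
time_s: 15.37
eef_pos: [0.4891, 0.1152, 0.223]
eef_rot: [-3.123, 0.001, 1.463]
force: [-9.0, 0.7, 10.9]
grip_width: 0.0161
```

```bash
python3 -c "
from h import *
st(5)"
```

```text
t 15.62 grip stand-frame mm [-124.03   -2.93] z 51.18 yawerr 0.02 lean [-0.86  0.09]
F [[-6.9, -0.4, 8.3], [-5.2, -0.2, 7.4], [-5.3, 0.4, 7.8], [-5.5, -0.1, 7.8], [-5.6, 0.4, 7.9]]
```

Request:
{"method": "step_arm", "body": {"series": [{"fingers":0.0,"translation":[0.0006,0.006,0],"spin":0}]}}

```text
time_s: 15.7
eef_pos: [0.4933, 0.1151, 0.2229]
eef_rot: [-3.118, 0.002, 1.463]
force: [-13.1, 2.2, 12.3]
grip_width: 0.016
```

```bash
python3 -c "
from h import *
st(5)"
```

```text
t 15.95 grip stand-frame mm [-121.64   -2.86] z 51.01 yawerr -0.00 lean [-1.27  0.06]
F [[-8.6, -1.0, 11.5], [-8.2, 0.1, 9.3], [-9.7, 0.1, 9.7], [-7.5, -0.9, 9.7], [-7.9, -0.1, 9.4]]
```

Request:
{"method": "step_arm", "body": {"series": [{"fingers":0.0,"translation":[0.0005,0.006,-0.0006],"spin":0}]}}

```text
time_s: 16.03
eef_pos: [0.4965, 0.115, 0.2232]
eef_rot: [-3.11, 0.003, 1.462]
force: [-11.0, 1.3, 11.8]
grip_width: 0.0161
```

```bash
python3 -c "
from h import *
st(5)"
```

```text
t 16.28 grip stand-frame mm [-117.4    -2.62] z 51.64 yawerr 0.00 lean [-1.44  0.04]
F [[-5.3, -1.0, 8.8], [-4.7, -0.4, 7.8], [-4.5, 0.6, 7.1], [-5.0, -0.4, 7.4], [-4.6, 0.2, 6.2]]
```

Request:
{"method": "step_arm", "body": {"series": [{"fingers":0.0,"translation":[0.0005,0.006,-0.0006],"spin":0}]}}

```text
time_s: 16.37
eef_pos: [0.5026, 0.1148, 0.224]
eef_rot: [-3.112, 0.003, 1.463]
force: [-5.2, 0.7, 8.3]
grip_width: 0.016
```

```bash
python3 -c "
from h import *
st(5)"
```

```text
t 16.62 grip stand-frame mm [-112.46   -2.29] z 52.13 yawerr 0.00 lean [-1.54  0.02]
F [[-2.2, -0.4, 5.1], [-2.6, 0.4, 5.3], [-3.3, 0.1, 5.2], [-2.5, -0.9, 4.6], [-1.8, -0.3, 5.1]]
```

Request:
{"method": "step_arm", "body": {"series": [{"fingers":0.0,"translation":[0,0.004,0],"spin":0}]}}

```text
time_s: 16.7
eef_pos: [0.5066, 0.1144, 0.224]
eef_rot: [-3.113, 0.003, 1.463]
force: [-2.8, 1.0, 6.3]
grip_width: 0.0158
```

```bash
python3 -c "
from h import *
st(4)"
```

```text
t 16.90 grip stand-frame mm [-107.57   -2.15] z 52.24 yawerr 0.03 lean [-1.4   0.03]
F [[2.4, 0.4, 3.4], [2.4, -0.3, 2.5], [2.4, -0.1, 2.6], [2.0, -0.1, 2.9]]
```

Request:
{"method": "step_arm", "body": {"series": [{"fingers":0.0,"translation":[0,0.004,0],"spin":0}]}}

```text
time_s: 16.98
eef_pos: [0.5112, 0.114, 0.224]
eef_rot: [-3.114, 0.003, 1.463]
force: [-4.4, 1.0, 7.2]
grip_width: 0.016
```

```bash
python3 -c "
from h import *
st(4)"
```

```text
t 17.18 grip stand-frame mm [-104.04   -2.23] z 52.10 yawerr 0.02 lean [-1.47  0.02]
F [[-1.4, 0.3, 5.2], [-1.3, 0.3, 3.9], [-1.6, 0.2, 4.0], [-0.9, 1.2, 6.2]]
```

Request:
{"method": "step_arm", "body": {"series": [{"fingers":0.0,"translation":[0,0.003,0],"spin":0}]}}

```text
time_s: 17.27
eef_pos: [0.514, 0.1136, 0.2239]
eef_rot: [-3.113, 0.003, 1.463]
force: [-4.1, 1.1, 8.3]
grip_width: 0.0158
```

```bash
python3 -c "
from h import *
st(4)"
```

```text
t 17.47 grip stand-frame mm [-101.67   -2.33] z 52.05 yawerr 0.01 lean [-1.55  0.02]
F [[-2.2, 0.4, 6.1], [-3.0, 0.2, 5.1], [-2.4, -0.1, 6.2], [-3.1, -1.1, 5.2]]
```

Request:
{"method": "step_arm", "body": {"series": [{"fingers":0.0,"translation":[0,0.002,0],"spin":0}]}}

```text
time_s: 17.55
eef_pos: [0.5158, 0.1134, 0.2239]
eef_rot: [-3.112, 0.003, 1.463]
force: [-4.4, 0.4, 7.1]
grip_width: 0.0161
```

```bash
python3 -c "
from h import *
st(4)"
```

```text
t 17.75 grip stand-frame mm [-100.89   -2.53] z 52.06 yawerr 0.02 lean [-1.7   0.01]
F [[-4.7, -0.8, 6.8], [-4.4, -0.9, 7.4], [-3.6, -0.6, 6.8], [-2.8, -0.2, 6.0]]
```

Request:
{"method": "step_arm", "body": {"series": [{"fingers":0.0,"translation":[0,0.002,0],"spin":0}]}}

```text
time_s: 17.83
eef_pos: [0.5165, 0.1132, 0.2239]
eef_rot: [-3.108, 0.004, 1.463]
force: [-6.8, 1.0, 10.1]
grip_width: 0.016
```

```bash
python3 - <<'E'
from h import *
st(4)
c=snap('wrist','w4');crop(c,'w4c',215,90,475,260,3)
E
```

```text
t 18.03 grip stand-frame mm [-100.79   -2.69] z 52.12 yawerr 0.03 lean [-1.92 -0.  ]
F [[-4.6, 0.3, 8.4], [-5.5, 0.3, 8.9], [-6.4, 0.0, 8.7], [-5.4, 0.1, 8.3]]
```

View pics/w4c.png

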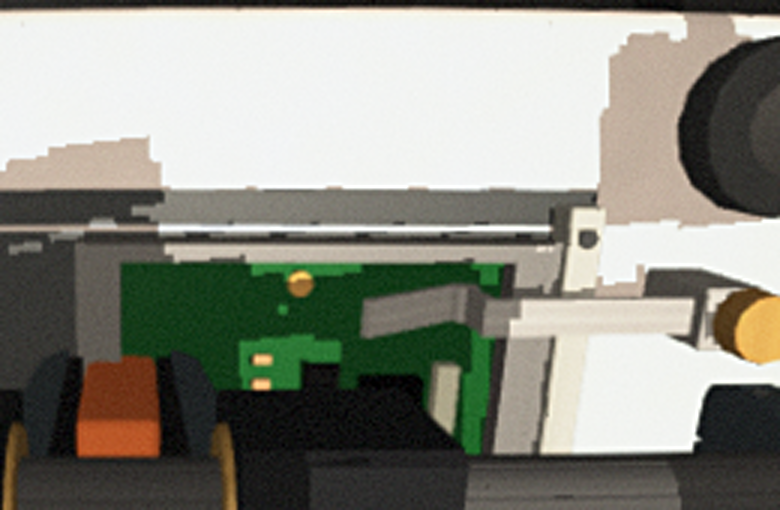

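```bash
python3 - <<'E'
from h import *
c=load('w4');g=lambda u,v,z:atz(c,215+u/3-.33,90+v/3-.33,z)
an=lambda a,b:np.degrees(np.arctan2(*(b-a)[1::-1]))
A=g(100,11,.018);B=g(600,13,.018)
a,b=g(175,244,.028),g(550,243,.028);print('carrier left',an(a,b),'stage edge',an(A,B))
f,h=g(558,262,.028),g(541,452,.028);print('rail front normal',an(h,f)-90)
s1,s2=g(566,215,.027),g(544,452,.027);print('stop front normal',an(s2,s1)-90)
y=np.radians(-5.8);n=np.array([-np.sin(y),np.cos(y)]);x=np.array([np.cos(y),np.sin(y)])
L=lambda P:(P-b)[:2]@n*1e3
for k,p in dict(stopend=(583,207,.027),line=(400,229,.018),edge=(400,11.5,.018),cl2=(400,243,.028),rimInner=(400,263,.028)).items(): print(k,'rel to carrier left',L(g(*p)).round(2))
E
```

```text
carrier left -5.47477809339265 stage edge -5.7881470885052675
rail front normal -3.207276411955391
stop front normal -3.4471752293048183
stopend rel to carrier left 7.9
line rel to carrier left 1.46
edge rel to carrier left 49.43
cl2 rel to carrier left -0.15
rimInner rel to carrier left -4.63
```

Request:
{"method": "step_arm", "body": {"series": [{"fingers":0.0,"translation":[0.0003,0.003,-0.0008],"spin":0.2}]}}

```text
time_s: 18.17
eef_pos: [0.5178, 0.1132, 0.2246]
eef_rot: [-3.102, 0.005, 1.46]
force: [-7.6, 0.6, 8.7]
grip_width: 0.0165
```

```bash
python3 -c "
from h import *
st(5)"
```

```text
t 18.42 grip stand-frame mm [-100.59   -2.69] z 52.68 yawerr -0.13 lean [-2.27 -0.02]
F [[-6.6, -0.4, 8.1], [-7.5, 0.4, 8.4], [-7.0, 0.3, 9.1], [-7.3, 0.6, 8.8], [-6.0, -0.2, 8.3]]
```

Request:
{"method": "step_arm", "body": {"series": [{"fingers":0.0,"translation":[0.0003,0.0045,-0.001],"spin":0}]}}

```text
time_s: 18.5
eef_pos: [0.5196, 0.1132, 0.2251]
eef_rot: [-3.093, 0.006, 1.461]
force: [-11.9, 2.1, 11.7]
grip_width: 0.0162
```

```bash
python3 -c "
from h import *
st(8)"
```

```text
t 18.90 grip stand-frame mm [-100.38   -2.77] z 53.27 yawerr -0.09 lean [-2.8  -0.05]
F [[-10.7, -0.0, 11.7], [-10.5, 0.1, 11.2], [-10.5, 0.6, 11.2], [-9.6, 1.1, 11.0], [-9.3, 0.8, 10.1], [-10.5, 0.5, 10.2], [-10.6, 0.4, 10.4], [-10.0, 0.6, 10.6]]
```

Request:
{"method": "step_arm", "body": {"series": [{"fingers":0.0,"translation":[0.0003,0.005,-0.0005],"spin":0}]}}

```text
time_s: 18.98
eef_pos: [0.5214, 0.1131, 0.2251]
eef_rot: [-3.083, 0.007, 1.461]
force: [-12.8, 2.5, 11.5]
grip_width: 0.0163
```

```bash
python3 -c "
from h import *
st(6)"
```

```text
t 19.28 grip stand-frame mm [-100.3    -2.92] z 53.25 yawerr -0.08 lean [-3.41 -0.06]
F [[-11.8, -0.3, 11.0], [-12.1, 0.2, 11.7], [-12.1, 0.3, 11.0], [-11.8, 0.1, 10.9], [-10.8, 1.2, 11.2], [-11.5, -0.4, 10.6]]
```

Request:
{"method": "step_arm", "body": {"series": [{"fingers":0.02,"translation":[0,0,0],"spin":0},{"fingers":0.05,"translation":[0,0,0],"spin":0},{"fingers":0.05,"translation":[0,0,0],"spin":0},{"fingers":0.05,"translation":[0,0,0],"spin":0},{"fingers":0.05,"translation":[0,0,0],"spin":0},{"fingers":0.05,"translation":[0,0,0],"spin":0},{"fingers":0.05,"translation":[0,0,0],"spin":0}]}}

```text
time_s: 19.87
eef_pos: [0.5197, 0.1129, 0.222]
eef_rot: [-3.073, 0.009, 1.46]
force: [-0.7, 0.4, 0.7]
grip_width: 0.0497
```

```bash
python3 - <<'E'
from h import *
st(1); rep()
c=snap('wrist','w5');d=snap('scene','s5')
a=cv2.resize(c['color'][90:260,300:475,::-1],(480,466),interpolation=cv2.INTER_CUBIC)
b=cv2.resize(d['color'][180:243,285:328,::-1],(318,466),interpolation=cv2.INTER_CUBIC)
cv2.imwrite('pics/m5.png',np.hstack([a,b]))
E
```

```text
t 19.92 grip stand-frame mm [-103.68   -3.54] z 50.39 yawerr -0.13 lean [-3.94 -0.09]
F [[0.0, 0.2, 0.9]]
t 19.9167 pos [0.5197 0.1129 0.222 ] rot [-176.09    0.52   83.67] F [0.05 0.2  0.87] g 0.0499
grasp pt [0.5078 0.1127 0.0504] qd [ 0.001 -0.002 -0.001  0.001  0.002  0.   ]
```

View pics/m5.png

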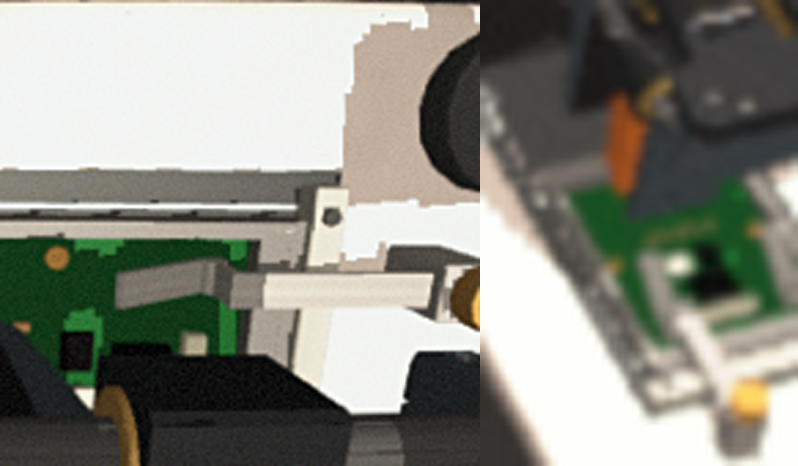

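The rail is against the stop and both clips are behind it. The fingers are open and no force reads on the tool. I'll retract straight up.

Request:
{"method": "step_arm", "body": {"series": [{"fingers":0.05,"translation":[0,0,-0.01],"spin":0},{"fingers":0.05,"translation":[0,-0.001,-0.02],"spin":0},{"fingers":0.05,"translation":[0,-0.001,-0.025],"spin":0},{"fingers":0.05,"translation":[0,-0.002,-0.03],"spin":0},{"fingers":0.05,"translation":[0,-0.002,-0.03],"spin":0},{"fingers":0.05,"translation":[0,-0.002,-0.02],"spin":0},{"fingers":0.05,"translation":[0,0,0],"spin":0}]}}

```text
time_s: 20.6
eef_pos: [0.5209, 0.114, 0.3661]
eef_rot: [-3.071, 0.01, 1.46]
force: [0.0, -0.1, -0.1]
grip_width: 0.0499
```

```bash
python3 - <<'E'
from h import *
rep()
w=snap('wrist','w6');d=snap('scene','s6')
O=np.array([.6113,.105]);y=np.radians(-6.2);M=np.array([[np.cos(y),np.sin(y)],[-np.sin(y),np.cos(y)]])
for n,c in(('wrist',w),('scene',d)):
    h=cv2.cvtColor(c['color'],cv2.COLOR_RGB2HSV);m=cv2.inRange(h,(60-15,90,40),(75,255,255)) # green
    o=cv2.inRange(h,(6,150,110),(16,255,255))
    for q,mm,z in(('green',m,.022),('orange',o,None)):
        k,lab,stt,cen=cv2.connectedComponentsWithStats(mm)
        for i in range(1,k):
            if stt[i,4]>60:
                v,u=np.nonzero(lab==i); P=np.array([atd(c,a,b) for a,b in zip(u[::3],v[::3]) if atd(c,a,b) is not None])
                S=(P[:,:2]-O)@M.T*1e3
                if abs(S.mean(0)).max()<150: print(n,q,stt[i],'z med',np.median(P[:,2]).round(4),'x rng',np.percentile(S[:,0],[3,97]).round(1),'y rng',np.percentile(S[:,1],[3,97]).round(1))
E
```

```text
t 20.6 pos [0.5209 0.114  0.3661] rot [-175.96    0.56   83.66] F [ 0.01 -0.05 -0.09] g 0.0499
grasp pt [0.5087 0.1136 0.1946] qd [-0.001 -0.004  0.014 -0.003 -0.015 -0.002]
wrist green [ 266  154   74   58 2921] z med 0.0221 x rng [-97. -16.] y rng [-35.9  31.5]
wrist orange [448  15  33  55 167] z med 0.1447 x rng [ 26.1 127.1] y rng [107.  175.3]
wrist orange [258 173  14  29 380] z med 0.0638 x rng [-108.   -93.9] y rng [-13.5  10.3]
scene green [297 201  29  25 281] z med 0.0206 x rng [-98.2 -25.9] y rng [-32.2  31.6]
scene orange [302 191  12  15 133] z med 0.0492 x rng [-108.1  -91.9] y rng [-13.8  10.4]
```

```bash
python3 - <<'E'
from h import *
c=load('w6');G=cv2.cvtColor(c['color'],cv2.COLOR_RGB2GRAY).astype(np.float32)
O=np.array([.6113,.105]);y=np.radians(-6.2);M=np.array([[np.cos(y),np.sin(y)],[-np.sin(y),np.cos(y)]])
def prof(P,Q,z,n):
    t=np.linspace(0,1,n)[:,None];S=(np.array(P)*(1-t)+np.array(Q)*t)*1e-3
    W=np.c_[S@M+O,np.full(n,z)];p=proj(c,W).astype(np.float32)
    return cv2.remap(G,p[:,:1].copy(),p[:,1:].copy(),cv2.INTER_LINEAR)[:,0].astype(int)
for x in(-70,-45): 
    print('x',x,'y+30..95 step1',prof((x,30),(x,60),.028,31).tolist(),'y-30..-60',prof((x,-30),(x,-60),.028,31).tolist())
    print(' edge 80..98',prof((x,80),(x,98),.018,19).tolist(),prof((x,-80),(x,-98),.018,19).tolist())
print('stop ends x=3',prof((4,40),(4,56),.027,17).tolist(),prof((4,-40),(4,-56),.027,17).tolist())
for yy in(38,12,0,-12,-38): print('gap y',yy,prof((-16,yy),(8,yy),.0275,25).tolist())
E
```

```text
x -70 y+30..95 step1 [44, 43, 38, 57, 139, 196, 207, 184, 106, 125, 205, 202, 163, 138, 136, 136, 138, 136, 136, 169, 218, 247, 246, 244, 244, 245, 244, 244, 244, 244, 244] y-30..-60 [41, 42, 43, 38, 39, 42, 46, 54, 66, 78, 89, 87, 87, 100, 113, 111, 123, 173, 228, 254, 252, 250, 250, 249, 248, 248, 249, 249, 248, 248, 249]
 edge 80..98 [244, 244, 244, 244, 244, 244, 246, 245, 218, 88, 36, 31, 35, 34, 32, 34, 34, 27, 33] [250, 250, 237, 174, 100, 37, 32, 38, 46, 44, 45, 46, 48, 50, 52, 50, 51, 53, 56]
x -45 y+30..95 step1 [40, 41, 38, 65, 135, 196, 204, 200, 120, 123, 183, 199, 166, 138, 135, 135, 135, 136, 134, 168, 223, 249, 245, 244, 244, 244, 244, 244, 244, 244, 244] y-30..-60 [121, 119, 113, 97, 63, 44, 43, 54, 69, 74, 64, 49, 37, 30, 32, 32, 29, 32, 34, 34, 33, 33, 32, 32, 32, 35, 30, 30, 35, 34, 30]
 edge 80..98 [244, 244, 244, 244, 244, 244, 245, 244, 215, 109, 44, 27, 33, 35, 34, 34, 30, 35, 30] [11, 13, 18, 26, 30, 33, 34, 39, 45, 48, 43, 44, 45, 47, 50, 53, 53, 52, 52]
stop ends x=3 [121, 155, 208, 240, 244, 242, 201, 139, 104, 121, 190, 238, 248, 246, 243, 243, 243] [85, 85, 130, 192, 237, 246, 214, 137, 34, 11, 9, 10, 11, 8, 12, 13, 10]
gap y 38 [120, 118, 124, 137, 142, 140, 146, 139, 139, 141, 142, 133, 125, 143, 120, 209, 231, 193, 151, 146, 167, 217, 235, 242, 244]
gap y 12 [93, 65, 82, 145, 181, 189, 188, 185, 184, 182, 181, 166, 155, 159, 110, 213, 237, 239, 237, 237, 238, 237, 230, 238, 243]
gap y 0 [79, 72, 82, 150, 177, 181, 180, 181, 180, 176, 179, 163, 161, 152, 116, 146, 225, 238, 237, 237, 238, 237, 234, 241, 244]
gap y -12 [91, 77, 85, 137, 175, 176, 179, 180, 176, 173, 177, 153, 159, 135, 117, 168, 238, 238, 237, 238, 238, 236, 234, 243, 244]
gap y -38 [115, 117, 119, 142, 168, 180, 178, 176, 175, 175, 171, 161, 152, 144, 127, 148, 236, 221, 197, 188, 198, 220, 238, 234, 240]
```

```bash
python3 - <<'E'
from h import *
O=np.array([.6113,.105]);y=np.radians(-6.2);M=np.array([[np.cos(y),np.sin(y)],[-np.sin(y),np.cos(y)]])
for f,rx,sx in(('w6',(-9,-7,-5),(2,4,6)),('s6',(-9,-7),(3,5))):
    c=load(f);G=cv2.cvtColor(c['color'],cv2.COLOR_RGB2GRAY).astype(np.float32)
    def prof(x,a,b,z,n):
        S=np.c_[np.full(n,x),np.linspace(a,b,n)]*1e-3
        p=proj(c,np.c_[S@M+O,np.full(n,z)]).astype(np.float32)
        return cv2.remap(G,p[:,:1].copy(),p[:,1:].copy(),cv2.INTER_LINEAR)[:,0].astype(int).tolist()
    for x in rx: print(f,'rail',x,prof(x,32,50,.028,19),prof(x,-32,-50,.028,19))
    for x in sx: print(f,'stop',x,prof(x,40,54,.027,15),prof(x,-40,-54,.027,15))
c=load('w6'); print(ray(c,256,192)[0])
E
```

```text
w6 rail -9 [188, 190, 196, 212, 216, 211, 142, 108, 138, 178, 195, 135, 124, 126, 127, 124, 125, 145, 201] [223, 204, 183, 169, 167, 171, 176, 179, 176, 161, 135, 114, 102, 103, 79, 45, 15, 12, 14]
w6 rail -7 [188, 182, 182, 216, 215, 208, 148, 112, 136, 168, 168, 126, 122, 125, 125, 123, 125, 143, 200] [226, 203, 181, 167, 170, 174, 175, 177, 178, 166, 137, 114, 104, 102, 80, 46, 16, 11, 13]
w6 rail -5 [143, 149, 160, 162, 174, 174, 134, 102, 107, 134, 121, 80, 68, 72, 99, 123, 124, 136, 191] [222, 199, 173, 159, 163, 161, 160, 158, 155, 143, 125, 111, 102, 103, 82, 45, 15, 9, 14]
w6 stop 2 [99, 133, 206, 240, 245, 242, 199, 138, 112, 138, 198, 246, 247, 244, 243] [112, 117, 158, 209, 242, 245, 209, 135, 31, 12, 8, 11, 14, 15, 17]
w6 stop 4 [121, 155, 208, 240, 244, 242, 201, 139, 104, 121, 190, 238, 248, 246, 243] [85, 85, 130, 192, 237, 246, 214, 137, 34, 11, 9, 10, 11, 8, 12]
w6 stop 6 [231, 242, 244, 244, 231, 223, 194, 148, 122, 136, 163, 185, 196, 196, 193] [210, 198, 208, 225, 237, 241, 205, 126, 30, 7, 9, 13, 12, 9, 12]
s6 rail -9 [230, 224, 218, 208, 190, 172, 157, 154, 152, 159, 185, 210, 234, 240, 246, 251, 252, 252, 252] [159, 162, 165, 169, 171, 175, 179, 185, 191, 185, 168, 151, 139, 136, 135, 136, 137, 137, 136]
s6 rail -7 [229, 225, 217, 202, 185, 170, 157, 148, 145, 165, 186, 209, 226, 240, 250, 251, 252, 252, 253] [158, 165, 170, 173, 174, 175, 175, 173, 170, 165, 154, 139, 125, 120, 126, 133, 135, 133, 131]
s6 stop 3 [191, 196, 210, 223, 238, 242, 245, 248, 250, 251, 252, 252, 252, 252, 253] [185, 186, 194, 203, 207, 211, 213, 193, 172, 150, 141, 135, 133, 152, 174]
s6 stop 5 [195, 205, 215, 225, 230, 236, 240, 245, 249, 251, 252, 252, 253, 253, 253] [202, 194, 200, 208, 215, 211, 205, 197, 177, 157, 136, 137, 143, 154, 179]
[0.52724936 0.18277624 0.34535736]
```

Heights are right: board at 22.1 mm and post top at 63.8 mm, so the carrier lies flat, and the rail is parallel to the stop. But it sits about 1.5 mm right of centre, with margins of 8.5 mm on the left and 5.2 mm on the right, where 7 mm each is nominal. I'll level the gripper on the way down, regrip, nudge left and press again.

Request:
{"method": "step_arm", "body": {"series": [{"fingers":0.07,"translation":[0,-0.004,0.041],"spin":0},{"fingers":0.07,"translation":[0,0,0],"spin":0},{"fingers":0.07,"translation":[0,-0.004,0.041],"spin":0},{"fingers":0.07,"translation":[0,0,0],"spin":0},{"fingers":0.07,"translation":[0,0,0],"spin":0}]}}

```text
time_s: 21.12
eef_pos: [0.5057, 0.1139, 0.2852]
eef_rot: [-3.058, 0.014, 1.46]
force: [1.7, -0.7, 1.4]
grip_width: 0.0699
```

```bash
python3 - <<'E'
from h import *
st(1)
E
```

```text
t 21.17 grip stand-frame mm [-121.21   -5.22] z 113.39 yawerr -0.12 lean [-4.97 -0.31]
F [[-1.0, -0.9, -0.9]]
```

Request:
{"method": "step_arm", "body": {"series": [{"fingers":0.07,"translation":[0,0.004,0],"spin":0},{"fingers":0.07,"translation":[0,0.004,0],"spin":0},{"fingers":0.07,"translation":[0,0,0],"spin":0},{"fingers":0.07,"translation":[0,0,0],"spin":0},{"fingers":0.07,"translation":[0,0,0],"spin":0},{"fingers":0.07,"translation":[0,0,0],"spin":0},{"fingers":0.07,"translation":[0,0,0],"spin":0},{"fingers":0.07,"translation":[0,0,0],"spin":0}]}}

```text
time_s: 21.83
eef_pos: [0.5186, 0.1134, 0.2915]
eef_rot: [-3.07, 0.011, 1.46]
force: [0.1, -0.0, -0.4]
grip_width: 0.0701
```

Request:
{"method": "step_arm", "body": {"series": [{"fingers":0.07,"translation":[0,0,-0.01],"spin":0},{"fingers":0.07,"translation":[0,0,-0.01],"spin":0},{"fingers":0.07,"translation":[0,0,-0.01],"spin":0},{"fingers":0.07,"translation":[0,0,-0.01],"spin":0},{"fingers":0.07,"translation":[0,0,-0.01],"spin":0},{"fingers":0.07,"translation":[0,0,-0.01],"spin":0},{"fingers":0.07,"translation":[0,0,-0.01],"spin":0},{"fingers":0.07,"translation":[0,0,-0.01],"spin":0},{"fingers":0.07,"translation":[0,0,0],"spin":0},{"fingers":0.07,"translation":[0,0,0],"spin":0}]}}

```text
time_s: 22.67
eef_pos: [0.5237, 0.1136, 0.3805]
eef_rot: [-3.071, 0.01, 1.46]
force: [0.9, -0.4, -0.6]
grip_width: 0.0699
```

Request:
{"method": "step_arm", "body": {"series": [{"fingers":0.07,"translation":[0,0,0.02],"spin":0},{"fingers":0.07,"translation":[0,0,0.02],"spin":0},{"fingers":0.07,"translation":[0,0,0.02],"spin":0},{"fingers":0.07,"translation":[0,0,0.015],"spin":0},{"fingers":0.07,"translation":[0,0,0.005],"spin":0},{"fingers":0.07,"translation":[0,0,0],"spin":0},{"fingers":0.07,"translation":[0,0,0],"spin":0}]}}

```text
time_s: 23.25
eef_pos: [0.5171, 0.1134, 0.2978]
eef_rot: [-3.072, 0.01, 1.46]
force: [0.5, -0.1, 0.1]
grip_width: 0.0699
```

I tried to level the gripper for a second grip, but its tilt stayed at about 4°. A tilted grip could lift the seated carrier under the clips, which is a bigger risk than the remaining 1–1.5 mm offset. I'll leave it: fully home, square, clips down, and the gripper is clear above it.

```bash
python3 - <<'E'
from h import *
s=rep()
d=robot.camera('scene');a=load('s6')
D=cv2.absdiff(d['color'],a['color']).max(2); print('changed px around carrier front/clips',int((D[205:245,295:345]>60).sum()))
print(robot.hand_in())
E
```

```text
t 23.25 pos [0.5171 0.1134 0.2978] rot [-176.01    0.57   83.67] F [ 0.51 -0.07  0.12] g 0.0699
grasp pt [0.5051 0.113  0.1262] qd [ 0.001  0.006  0.002 -0.001  0.001 -0.001]
changed px around carrier front/clips 0
the job is handed in; nothing more can be done
None
```

The orange-grip carrier is on the stand, home against the back stop with both clips snapped down behind the rail. It probably sits about 1–1.5 mm right of centre. I laid it on the stage in front of the clips and slid it under them. I pressed it home, let go, backed off and handed in at 23 s.

**Checks that passed:**
- **Push:** it held at about 11–12 N at the wrist. Some of that was sliding friction, so the stop itself felt roughly 9–11 N. The highest single reading while pressing was about 13 N.
- **Flat and home:** the board top is 22.1 mm and the post top 63.8 mm above the bench, as they should be. The rail is parallel to the stop with no visible gap.
- **Left alone:** nothing changed around the clips between retracting and handing in. The gripper was touching nothing, and I moved nothing else on purpose.

**Checks that disagreed or failed:**
- **Centring:** the last wrist image showed the carrier about 1.6 mm right of the stop's centre, while an earlier wrist image and the scene camera gave 0.7–0.9 mm.
- **No correction made:** the gripper had tilted about 4° and I could not level it. Gripping again that way risked lifting the carrier under the clips, so I left it.

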